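Scrub out the steel measures and nest them

ROBOT

A 6-joint arm with a two-finger parallel gripper is mounted at the origin on the work surface. World frame = base frame: x ahead of the robot, y to its left, z up, the work surface at z = 0. Lengths are in mm, angles in degrees, forces in N, time in s.
With the tool pointing down it reaches from about 225 to 725 mm from the base axis. Payload 3.1 kg.
Tool frame: the origin (TCP) lies at the very end of the fingers, on their centre line; the grasp point (between the pads) lies 19 mm behind it (manip.hold_point_z is the distance from the TCP to the grasp point, in mm); y points along the fingers, x is the direction in which the jaws open and shut, and the axes are right-handed (so a half turn about y gives the same grasp; the last joint's range is limited). The gripper opens to 85 mm and grips with 20 to 120 N. Pads are 22 mm wide; open, the fingers measure 114 mm over their backs; the gripper's body (76 mm by 85 mm) begins 54 mm behind the grasp point. The pads swing forward as they close: fully open they stand 13 mm farther back than shut.
Start: joints at [-79.572, 2.75, 5.684, 92.934, 0, 82.678], TCP at [160.041, -500.004, 231.312] pointing down, gripper open.
Joint ranges: [-166.93, 166.93], [-56.73, 111.36], [-69.38, 81.34], [-121.58, 131.49], [-85.45, 84.26], [-180, 180]. Speed limits (degrees/s): [159.86, 159.86, 180, 180, 180, 180].

INTERFACE

Orientations are given as a 3x3 rotation matrix whose columns are the frame's x, y, z axes.
In Python, from plant import manip, cams, ticket gives the robot as it stands.
- The arm moves only by the tool step_arm, never from a script. Its argument "commands" is text: rows parted by semicolons, each of 5 numbers parted by spaces: the shift along the tool's x, y, z as a fraction of full scale, then the turn about the tool's y as a fraction of full scale, then the opening, from 0 (shut) to 1 (fully open). In form: dx dy dz turn gripper; .... A call has exactly 10 rows; each row shifts and turns the commanded pose from where the row before left it, along the tool's axes as they then stand; what a row does not reach is not made up. Full scale, the value 1, is 20 mm for a shift and 10 degrees for a turn. A row lasts 1/8 s, in which the tool goes at most 62.5 mm and 10.7 degrees, less where a joint would pass 70% of its speed; a pose out of reach is approached as far as the arm can. A call with a number of a shift or a turn outside -1 to 1 is refused whole. A call with a gripper value outside its range is refused whole. The fingers move at their own pace and stop on an object; the grip force is fixed at half the most. Time passes only in rows, so rows that do not move let the fingers close, or fill a call up. It gives the time, the measured TCP pose, the force and the opening at its end, in the units of the state.
- manip.state(): the state, without advancing time (a new reading comes with each control period).
- cams.grab_frame(name): name is "scene" or "top" or "wrist"; returns the picture (480x640x3 uint8, red, green, blue); there is no depth.
- cams.camera_params(name): a dict with "camera_matrix" (3x3 intrinsics, pixels), "extrinsics" (4x4, takes a point from camera to world coordinates). Camera axes: x right, y up, looking along -z (the intrinsics and any distortion apply to the point x, -y, -z); pixel columns grow to the right and rows downward; lengths in mm; the calibration is good to about 2 mm. A picture is of the moment at which its call begins: read the wrist's pose just before it. camera_params takes no time and is no camera call; for the wrist camera it gives the pose at the moment of the call.
- ticket.hand_in(): hands the job in, once; it reports no verdict.
The state is a dict: "t": time; "joints": joint angles; "joint_vel": joint speeds; "effort": joint torques, N m; "ee_pos": TCP position; "orientation": TCP orientation; "ft_force": force on the tool from outside, world axes, zero at the start; "ft_torque": the same for the moment, N m; "width": finger opening in mm.
Only numpy, scipy, OpenCV 4.12 (cv2) and the standard library are available. Lean on these libraries where they do the work, as an engineer would, in place of code of your own. Each camera call takes 0.05 s, during which the arm holds its last target.

TASK

Scrub out the steel measures with the long bottle brush from its stand, smallest first and the biggest one, which held the egg wash, last so that no egg is carried into the others: one full stroke right down to the bottom and straight up again in each with the bristles against the wall (any side), and in the biggest one such stroke down the handle's side of the wall, then one down the side opposite. Then stand the brush back in its stand, bristles down, put the biggest measure in the middle of the drying mat and nest the others in it in size order, each sitting fully down inside the next larger one. Leave the other things on the bench where they are.

Things in the scene. Friction and masses are not known exactly. Their poses are not given: they have to be found in the camera images.
- measure_a_center (a point): The largest steel measure: an open, straight-sided round cup, 119 mm outside diameter, 114 mm bore, wall 2.5 mm, 95 mm tall, floor 6 mm thick, about 240 g, with a flat steel handle at its rim. This point is on its axis half-way up (47.5 mm above its foot); z is up its axis towards the mouth, x points from the axis along the handle. It is the one that held the egg wash and is always there.
- measure_a_grip (a point): Grasp point on the flat handle of the largest measure, 83 mm from its axis along x, 97 mm above its foot. The handle is a level bar 16 mm wide, 6 mm thick (94 to 100 mm above the foot), out to 108 mm from the axis; pinch its width from above. Nested, it passes over the larger rims; keep nested handles about 40 degrees apart to leave room for fingers.
- measure_b_center (a point): The second largest steel measure: an open, straight-sided round cup, 100 mm outside diameter, 95 mm bore, wall 2.5 mm, 95 mm tall, floor 6 mm thick, about 200 g, with a flat steel handle at its rim. This point is on its axis half-way up (47.5 mm above its foot); z is up its axis towards the mouth, x points from the axis along the handle. May be absent (then None).
- measure_b_grip (a point): Grasp point on the flat handle of the second largest measure, 83 mm from its axis along x, 97 mm above its foot. The handle is a level bar 16 mm wide, 6 mm thick (94 to 100 mm above the foot), out to 108 mm from the axis; pinch its width from above. Nested, it passes over the larger rims; keep nested handles about 40 degrees apart to leave room for fingers.
- measure_c_center (a point): The second smallest steel measure: an open, straight-sided round cup, 81 mm outside diameter, 76 mm bore, wall 2.5 mm, 95 mm tall, floor 6 mm thick, about 160 g, with a flat steel handle at its rim. This point is on its axis half-way up (47.5 mm above its foot); z is up its axis towards the mouth, x points from the axis along the handle. May be absent (then None).
- measure_c_grip (a point): Grasp point on the flat handle of the second smallest measure, 83 mm from its axis along x, 97 mm above its foot. The handle is a level bar 16 mm wide, 6 mm thick (94 to 100 mm above the foot), out to 108 mm from the axis; pinch its width from above. Nested, it passes over the larger rims; keep nested handles about 40 degrees apart to leave room for fingers.
- measure_d_center (a point): The smallest steel measure: an open, straight-sided round cup, 62 mm outside diameter, 57 mm bore, wall 2.5 mm, 95 mm tall, floor 6 mm thick, about 120 g, with a flat steel handle at its rim. This point is on its axis half-way up (47.5 mm above its foot); z is up its axis towards the mouth, x points from the axis along the handle. May be absent (then None).
- measure_d_grip (a point): Grasp point on the flat handle of the smallest measure, 83 mm from its axis along x, 97 mm above its foot. The handle is a level bar 16 mm wide, 6 mm thick (94 to 100 mm above the foot), out to 108 mm from the axis; pinch its width from above. Nested, it passes over the larger rims; keep nested handles about 40 degrees apart to leave room for fingers.
- brush_tip (a point): Centre of the flat lower end of the long bottle brush, which stands bristles down in its stand: bristle head 80 mm long (stiff core 36 mm in diameter; soft bristle tips to 51 mm, which give way freely), then a thin wire stem, then a wooden handle; 245 mm long without its small hanging loop (259 with it), about 140 g. z runs up along the brush.
- brush_grip (a point): Middle of the brush's round wooden handle (24 mm diameter, from 150 to 245 mm above the tip): this point is 195 mm above the tip on the brush's axis; take it from above, any yaw.
- stand_floor (a point): Centre of the inner floor of the brush stand: a fixed white plastic pot, 90 mm tall outside, 88 mm outside diameter, 80 mm bore, floor 6 mm thick (this point is 6 mm above the bench); z up.
- mat_top (a point): Centre of the top face of the drying mat: a dark ribbed silicone slab fixed on the bench, 150 x 150 mm, 6 mm thick (this point is 6 mm above the bench); z up, sides along x and y.
- scraper: Bystander: a flat metal dough scraper with black grip lying on the bench, 83 x 118 x 12 mm, origin under the centre of its blade.
- pastry_brush: Bystander: a flat wooden pastry brush lying on the bench, 175 mm long and 13 mm high, origin under its middle.
- ramekin: Bystander: a small white ceramic bowl, 84 mm across, 45 mm tall, origin under its centre.
- sauce: Bystander: a brown sauce bottle, 58 mm across, 150 mm tall, origin under its centre.

How it is judged (in metres and radians):
On the way, in this order (a step that is already met when the one before it is completed fails the run):
1. The long brush goes down beside the wall of the smallest measure, its tip within 12 mm of the inner floor (z of brush_tip in the frame of measure_d_center between -0.0475 and -0.0295 m and horizontal distance between brush_tip and measure_d_center below 0.027 m), for 0.05 s.
2. It is drawn up again along the wall of the smallest measure, its tip at least 40 mm above the inner floor (z of brush_tip in the frame of measure_d_center above -0.0015 m and horizontal distance between brush_tip and measure_d_center below 0.027 m), for 0.05 s.
3. The long brush goes down beside the wall of the second smallest measure, its tip within 12 mm of the inner floor (z of brush_tip in the frame of measure_c_center between -0.0475 and -0.0295 m and horizontal distance between brush_tip and measure_c_center between 0.006 and 0.036 m), for 0.05 s.
4. It is drawn up again along the wall of the second smallest measure, its tip at least 40 mm above the inner floor (z of brush_tip in the frame of measure_c_center above -0.0015 m and horizontal distance between brush_tip and measure_c_center between 0.006 and 0.036 m), for 0.05 s.
5. The long brush goes down beside the wall of the second largest measure, its tip within 12 mm of the inner floor (z of brush_tip in the frame of measure_b_center between -0.0475 and -0.0295 m and horizontal distance between brush_tip and measure_b_center between 0.014 and 0.046 m), for 0.05 s.
6. It is drawn up again along the wall of the second largest measure, its tip at least 40 mm above the inner floor (z of brush_tip in the frame of measure_b_center above -0.0015 m and horizontal distance between brush_tip and measure_b_center between 0.014 and 0.046 m), for 0.05 s.
7. The long brush goes down beside the wall of the largest measure on the handle's side, its tip within 12 mm of the inner floor (z of brush_tip in the frame of measure_a_center between -0.0475 and -0.0295 m and horizontal distance between brush_tip and measure_a_center below 0.055 m and x of brush_tip in the frame of measure_a_center above 0.022 m), for 0.05 s.
8. It is drawn up again along the wall of the largest measure on the handle's side, its tip at least 40 mm above the inner floor (z of brush_tip in the frame of measure_a_center above -0.0015 m and horizontal distance between brush_tip and measure_a_center below 0.055 m and x of brush_tip in the frame of measure_a_center above 0.022 m), for 0.05 s.
9. The long brush goes down beside the wall of the largest measure on the side opposite the handle, its tip within 12 mm of the inner floor (z of brush_tip in the frame of measure_a_center between -0.0475 and -0.0295 m and horizontal distance between brush_tip and measure_a_center below 0.055 m and x of brush_tip in the frame of measure_a_center below -0.022 m), for 0.05 s.
10. It is drawn up again along the wall of the largest measure on the side opposite the handle, its tip at least 40 mm above the inner floor (z of brush_tip in the frame of measure_a_center above -0.0015 m and horizontal distance between brush_tip and measure_a_center below 0.055 m and x of brush_tip in the frame of measure_a_center below -0.022 m), for 0.05 s.
At the end, for the whole second after the job is handed in: Each measure present is upright (7 degrees) and bottomed (6 mm) inside the next larger one, the largest standing on the mat (25 mm from its middle); the brush is in its stand, bristles down, tip within 12 mm of the stand's floor, leaning less than 17 degrees (z of measure_b_center in the frame of measure_a_center between 0.003 and 0.012 m and horizontal distance between measure_b_center and measure_a_center below 0.012 m and z of measure_c_center in the frame of measure_a_center between 0.003 and 0.018 m and horizontal distance between measure_c_center and measure_a_center below 0.022 m and z of measure_c_center in the frame of measure_b_center between 0.003 and 0.012 m and horizontal distance between measure_c_center and measure_b_center below 0.012 m and z of measure_d_center in the frame of measure_a_center between 0.003 and 0.024 m and horizontal distance between measure_d_center and measure_a_center below 0.032 m and z of measure_d_center in the frame of measure_b_center between 0.003 and 0.018 m and horizontal distance between measure_d_center and measure_b_center below 0.022 m and z of measure_d_center in the frame of measure_c_center between 0.003 and 0.012 m and horizontal distance between measure_d_center and measure_c_center below 0.012 m and angle between each of measure_a_center, measure_b_center, measure_c_center, measure_d_center's own z axis and vertical below 0.12 rad and z of measure_a_center in the frame of mat_top between 0.043 and 0.053 m and horizontal distance between measure_a_center and mat_top below 0.025 m and horizontal distance between brush_tip and stand_floor below 0.03 m and z of brush_tip in the frame of stand_floor below 0.012 m and angle between brush_tip's own z axis and vertical below 0.3 rad); the robot touches nothing.
It fails at once if The scraper is pushed more than 30 mm from its place (distance of scraper from where it was at the start of the episode above 0.03 m).
It fails at once if The pastry brush is pushed more than 30 mm from its place (distance of pastry_brush from where it was at the start of the episode above 0.03 m).
It fails at once if The ramekin is pushed more than 30 mm from its place (distance of ramekin from where it was at the start of the episode above 0.03 m).
It fails at once if The sauce is pushed more than 30 mm from its place (distance of sauce from where it was at the start of the episode above 0.03 m).
Of measure_b, measure_c, measure_d only 2 to 3 are there at a start; the rules pass over those that are not, and their reading is None.
At some moment in a run one of measure_b, measure_c, measure_d may be knocked a few centimetres aside while the robot is not near it.
It also fails if it takes over 208 s, if anything falls off the work surface, if the arm or the gripper's body presses on something with over 40 N, if the wrist force passes 120 N, or if a joint passes its speed limit or range.

## Working session

There is one attempt and no reset: what is moved stays moved. The work goes in short steps, Python scripts to look and compute and a tool call to move; the robot and the scene stay as the last step left them, time stands still between calls to the robot, and variables do not carry over. Pictures are saved under pics/ and viewed, and the job is handed in when it is done.

Besides the shell and the picture viewer there is one more tool, called after "Call:" by a JSON object that holds its "op" and its "data", one argument or row to a line. step_arm: Moves the arm, as the interface text tells. Shift numbers are shares of 20 mm and turn numbers shares of 10 degrees, none past 1 either way. Its arguments: {"type":"object","properties":{"commands":{"type":"string"}},"required":["commands"]}

```bash
ls -la; mkdir -p pics
python3 - <<'E'
from plant import manip,cams,ticket
import cv2,numpy as np
print(manip.state(), manip.hold_point_z)
for n in ["scene","top","wrist"]:
    p=cams.camera_params(n); print(n,np.round(p["camera_matrix"],2).tolist(),np.round(p["extrinsics"],3).tolist(),[k for k in p])
    cv2.imwrite(f"pics/{n}0.png",cams.grab_frame(n)[:,:,::-1])
E
```

```text
total 12
drwxr-xr-x  3 agent agent 4096 Dec  6 17:01 .
drwxr-xr-x 23 root  root  4096 Dec  6 17:01 ..
drwxr-xr-x  2 agent agent 4096 Dec  6 17:01 pics
{'t': 0.0, 'joints': array([-7.95732470e+01,  2.79110379e+00,  5.59303946e+00,  9.29344920e+01,
       -1.00901542e-03,  8.26783611e+01]), 'joint_vel': array([-0.01362484,  0.10674604,  0.02309415,  0.11497813, -0.05741599,
       -0.00373761]), 'effort': array([-1.74084522e-03, -3.38787103e+01,  3.20012283e+01,  2.05681549e-02,
       -3.44845412e-04, -1.02832516e-06]), 'ee_pos': array([ 159.91795965, -499.41212409,  230.14589712]), 'orientation': array([[ 3.04837087e-01, -4.36020920e-04,  9.52404410e-01],
       [-9.52401740e-01,  2.27215146e-03,  3.04837273e-01],
       [-2.29692250e-03, -9.99997324e-01,  2.77368950e-04]]), 'ft_force': array([0.84694952, 0.11203601, 0.10186422]), 'ft_torque': array([-0.02373489, -0.05171769, -0.02386758]), 'width': 85.3857964944448} 18.700000000000003
scene [[473.62, 0.0, 313.19], [0.0, 473.62, 241.99], [0.0, 0.0, 1.0]] [[0.018, -0.802, 0.597, 1267.066], [1.0, 0.011, -0.016, -11.002], [0.006, 0.597, 0.802, 1081.015], [0.0, 0.0, 0.0, 1.0]] ['camera_matrix', 'extrinsics']
top [[530.02, 0.0, 313.68], [0.0, 530.02, 245.03], [0.0, 0.0, 1.0]] [[0.009, 0.981, -0.196, 300.795], [-1.0, 0.006, -0.012, 3.167], [-0.011, 0.196, 0.98, 1560.156], [0.0, 0.0, 0.0, 1.0]] ['camera_matrix', 'extrinsics']
wrist [[383.74, 0.0, 312.88], [0.0, 383.74, 241.15], [0.0, 0.0, 1.0]] [[0.305, 0.901, 0.31, 240.415], [-0.952, 0.289, 0.097, -474.243], [-0.002, -0.325, 0.946, 372.29], [0.0, 0.0, 0.0, 1.0]] ['camera_matrix', 'extrinsics']
```

View pics/scene0.png

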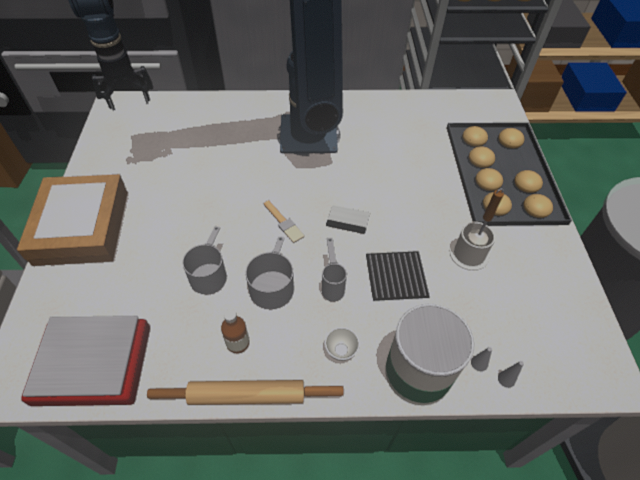

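View pics/top0.png

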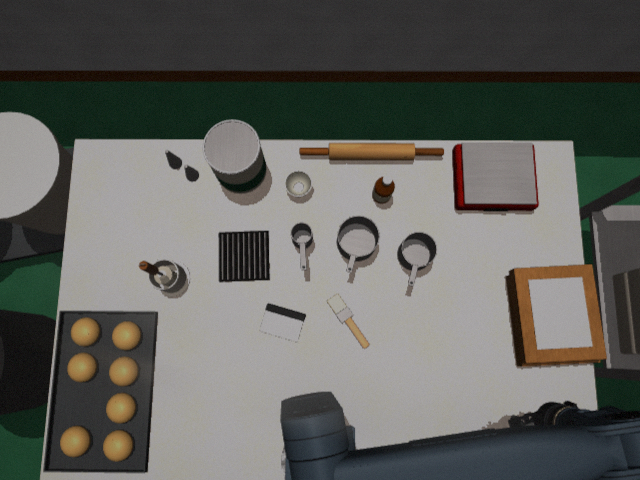

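View pics/wrist0.png

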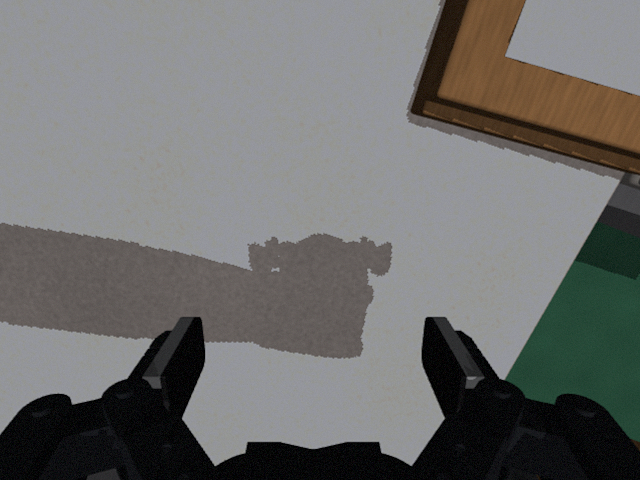

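```bash
cat > h.py <<'E'
import cv2,numpy as np
from plant import manip,cams,ticket
def ray(n,uv,p=None):
    p=p or cams.camera_params(n);K=np.array(p["camera_matrix"]);E=np.array(p["extrinsics"])
    uv=np.atleast_2d(np.array(uv,float))
    d=np.c_[(uv[:,0]-K[0,2])/K[0,0],-(uv[:,1]-K[1,2])/K[1,1],-np.ones(len(uv))]@E[:3,:3].T
    return E[:3,3],d
def plane(n,uv,z,p=None):
    o,d=ray(n,uv,p); return o+d*((z-o[2])/d[:,2])[:,None]
def proj(n,X,p=None):
    p=p or cams.camera_params(n);K=np.array(p["camera_matrix"]);E=np.array(p["extrinsics"])
    c=(np.atleast_2d(X)-E[:3,3])@E[:3,:3]
    return np.c_[K[0,0]*c[:,0]/-c[:,2]+K[0,2],K[1,1]*-c[:,1]/-c[:,2]+K[1,2]]
def tri(n1,uv1,n2,uv2,p1=None,p2=None):
    o1,d1=ray(n1,uv1,p1);o2,d2=ray(n2,uv2,p2);d1=d1[0]/np.linalg.norm(d1);d2=d2[0]/np.linalg.norm(d2)
    A=np.c_[d1,-d2];s=np.linalg.lstsq(A,o2-o1,rcond=None)[0]
    a=o1+s[0]*d1;b=o2+s[1]*d2;return (a+b)/2,np.linalg.norm(a-b)
def circ(P):
    A=np.c_[P[:,:2]*2,np.ones(len(P))];s=np.linalg.lstsq(A,(P[:,:2]**2).sum(1),rcond=None)[0]
    return s[:2],np.sqrt(s[2]+s[:2]@s[:2])
E
python3 - <<'E'
from h import *
t=cv2.imread("pics/top0.png");s=cv2.imread("pics/scene0.png")
a=cv2.resize(t[205:305,130:450],None,fx=2.5,fy=2.5,interpolation=cv2.INTER_CUBIC)
b=cv2.resize(s[180:310,180:500],None,fx=2.5,fy=2.5,interpolation=cv2.INTER_CUBIC)
cv2.imwrite("pics/z0.png",np.vstack([a,b]))
for u in [(302,235),(357,240),(416,252)]: print(plane("top",u,95).round())
print(plane("top",(244,256),6).round(), plane("top",(168,277),90).round())
E
```

```text
[[623.  55.  95.]]
[[ 609. -101.   95.]]
[[ 576. -266.   95.]]
[[577. 230.   6.]] [[501. 429.  90.]]
```

View pics/z0.png

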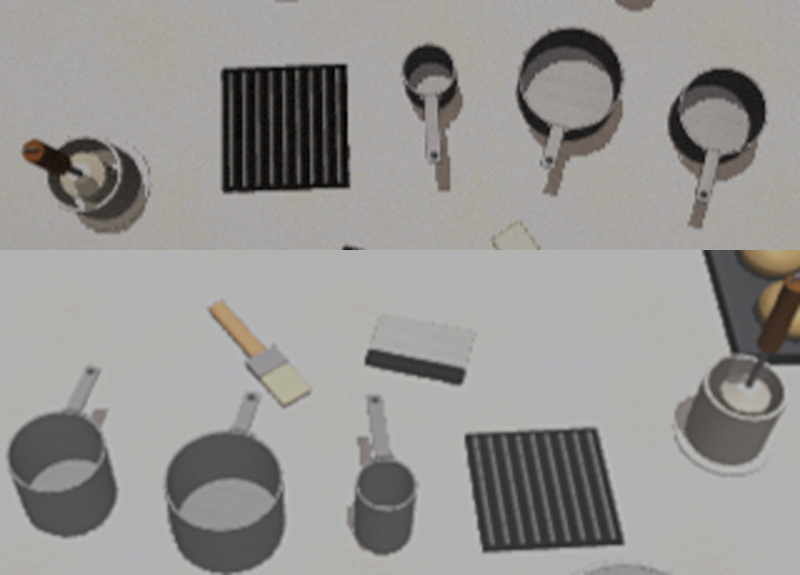

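Run:
```python
from h import *
t=cv2.imread("pics/top0.png");s=cv2.imread("pics/scene0.png")
def crop(im,x,y,w,h,f): return cv2.resize(im[y:y+h,x:x+w],None,fx=f,fy=f,interpolation=cv2.INTER_CUBIC)
cv2.imwrite("pics/z1.png",np.vstack([crop(t,280,210,160,50,5),crop(t,280,250,160,50,5)]))
cv2.imwrite("pics/z2.png",crop(s,180,220,180,90,4.4))
cv2.imwrite("pics/z3.png",np.hstack([crop(t,130,250,70,55,5.5),crop(s,440,180,70,95,5.5)[:302],]))
cv2.imwrite("pics/z4.png",crop(s,440,180,70,95,6))
```

```text
(no output)
```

View pics/z1.png

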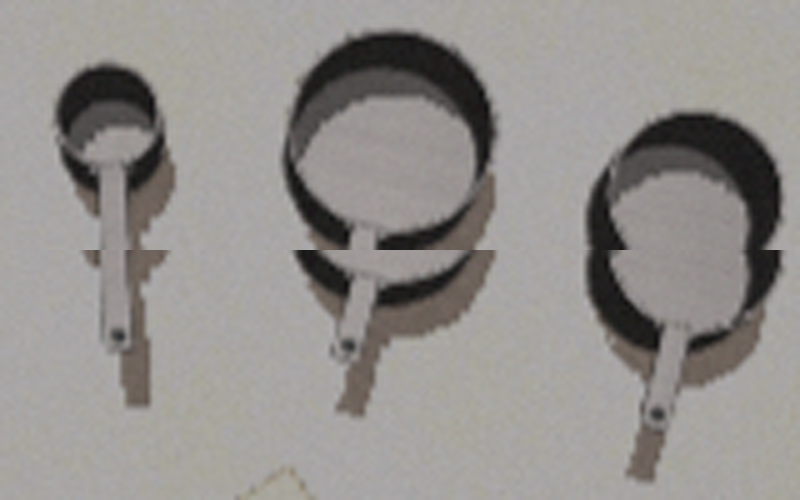

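View pics/z2.png

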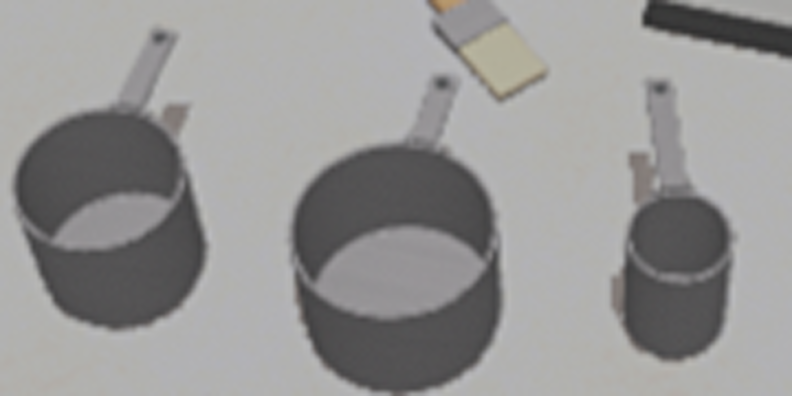

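View pics/z4.png

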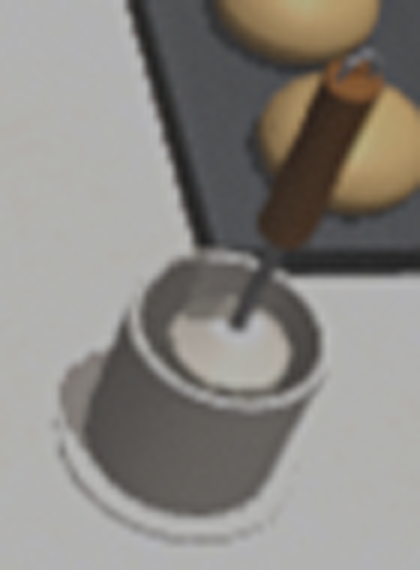

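View pics/z3.png

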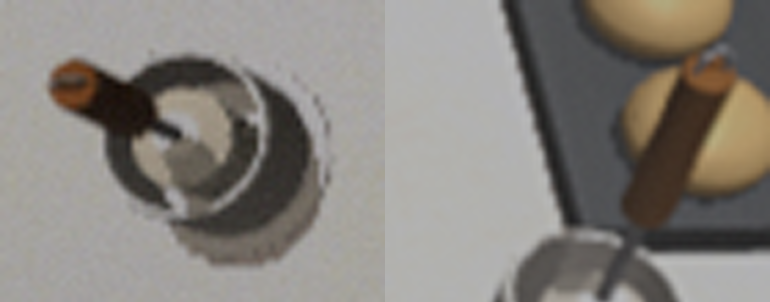

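Run:
```python
from h import *
S=lambda l:np.array(l)/4.4+[180,220]
T=lambda l:np.array(l)/5+[280,210]
for k,l in dict(a=[(293,240),(500,232),(398,143),(400,320)],b=[(15,185),(187,178),(105,107),(95,250)],d=[(627,235),(733,235),(680,193),(680,282)]).items():
    print(k,"scene",[x.round(1) for x in circ(plane("scene",S(l),95))])
for k,l in dict(a=[(395,30),(285,145),(497,140)],b=[(695,110),(784,195),(588,225)],d=[(105,63),(55,115),(163,130)]).items():
    print(k,"top",[x.round(1) for x in circ(plane("top",T(l),95))])
for k,u,v in [("a",(441,83),(347,345+0)),("b",(158,38),(656,413)),("d",(658,88),(117,335))]:
    st=np.array(u)/4.4+[180,220]; tt=np.array([280+v[0]/5,250+(v[1]-250)/5])
    print(k,"hole",plane("scene",st,100).round(1),plane("top",tt,100).round(1),tri("scene",st,"top",tt))
print(tri("scene",(498.7,194.2),"top",(143.6,265.1)),tri("scene",(487,218),"top",(152.7,271.3)))
print("stemlow",tri("scene",(440+238/6,180+325/6),"top",(130+180/5.5,250+130/5.5)))
# stand rim: scene z4
l=np.array([(128,310),(322,350),(215,248),(235,405)])/6+[440,180];print("standrim",circ(plane("scene",l,90)))
l=np.array([(265,115),(105,140),(185,55),(180,215)])/5.5+[130,250];print("standrim",circ(plane("top",l,90)))
for n,l in dict(top=[(219,232),(269,231),(270,281),(220,282)],scene=[(180+465/2.5,180+186/2.5),(180+597/2.5,180+178/2.5),(180+622/2.5,180+292/2.5),(180+484/2.5,180+300/2.5)]).items():
    P=plane(n,l,6);print(P.round(),P.mean(0).round(1))
for n,l in dict(top=[(298,185),(384,190),(347,320),(283,322)]).items(): print(plane(n,l,20).round())
```

```text
a scene [array([624.3, -99.8]), np.float64(58.8)]
b scene [array([ 586.2, -270. ]), np.float64(49.3)]
d scene [array([631.8,  59.5]), np.float64(29.8)]
a top [array([ 619., -104.]), np.float64(60.1)]
b top [array([ 577.9, -269. ]), np.float64(55.9)]
d top [array([627.7,  54.8]), np.float64(31.1)]
a hole [[525.4 -77.  100. ]] [[525.5 -78.6 100. ]] (array([525.47592267, -77.80958785, 100.10012923]), np.float64(1.6425434980893188))
b hole [[ 489.4 -247.1  100. ]] [[ 488.7 -249.2  100. ]] (array([ 488.68251045, -248.3192633 ,   99.19044935]), np.float64(2.036813123669469))
d hole [[530.8  50.8 100. ]] [[530.3  49.5 100. ]] (array([530.38296862,  50.16625883,  99.41406867]), np.float64(1.3847165338947143))
(array([509.6862939 , 448.73763481, 246.28702172]), np.float64(2.6865122316918817)) (array([507.03492408, 451.60518729, 154.44644082]), np.float64(2.009645092082909))
stemlow (array([510.60809511, 446.62056546,  91.45851389]), np.float64(4.868827593161002))
standrim (array([509.13266928, 444.17013502]), np.float64(43.071258158490785))
standrim (array([508.01258546, 441.4587255 ]), np.float64(41.24356686143363))
[[650. 308.   6.]
 [654. 157.   6.]
 [503. 151.   6.]
 [499. 298.   6.]] [576.2 228.6   6. ]
[[512. 156.   6.]
 [503. 305.   6.]
 [649. 309.   6.]
 [657. 164.   6.]] [580.  233.3   6. ]
[[ 794.   71.   20.]
 [ 780. -189.   20.]
 [ 389.  -76.   20.]
 [ 382.  109.   20.]]
```

Call:
{"op": "step_arm", "data": {
  "commands": "0 -0.5 0 -1 1;0 -0.5 0 -1 1;0 -0.5 0 -1 1;0 -0.5 0 -1 1;0 -0.5 0 -1 1;0 -0.5 0 -1 1;0 -0.5 0 -1 1;0 0 0 -1 1;0 0 0 -1 1;0 0 0 -1 1"
}}

```text
t: 1.4
ee_pos: [160.0, -499.9, 300.9]
orientation: [[0.882, -0.0, -0.471], [0.471, 0.001, 0.882], [0.0, -1.0, 0.001]]
ft_force: [0.4, 0.9, -0.3]
width: 85.9
```

Call:
{"op": "step_arm", "data": {
  "commands": "0 0 0 -1 1;0 0 0 -1 1;0 0 0 -1 1;0 0 0 -1 1;0 0 0 -1 1;0 0 0 -1 1;0 0 0 -0.23 1;1 0 -1 0 1;1 0 -1 0 1;1 0 -1 0 1"
}}

```text
t: 2.65
ee_pos: [220.4, -439.2, 300.8]
orientation: [[-0.0, -0.0, -1.0], [1.0, 0.001, -0.0], [0.001, -1.0, 0.0]]
ft_force: [-0.2, -0.5, 0.5]
width: 85.5
```

Call:
{"op": "step_arm", "data": {
  "commands": "1 0 -1 0 1;1 0 -1 0 1;1 0 -1 0 1;1 0 -1 0 1;1 0 -1 0 1;1 0 -1 0 1;1 0 -1 0 1;1 0 -1 0 1;1 0 -1 0 1;1 0 -1 0 1"
}}

```text
t: 3.9
ee_pos: [420.3, -239.0, 300.9]
orientation: [[-0.001, -0.001, -1.0], [1.0, 0.0, -0.001], [0.0, -1.0, 0.001]]
ft_force: [0.3, -0.7, 0.6]
width: 85.3
```

Call:
{"op": "step_arm", "data": {
  "commands": "1 0 -1 0 1;1 0 -1 0 1;1 0 -1 0 1;1 0 -1 0 1;1 0 0 0 1;1 0 0 0 1;0 0 0 0 1;0 0 0 0 1;0 0 0 0 1;0 0 0 0 1"
}}

```text
t: 5.15
ee_pos: [499.6, -120.3, 301.3]
orientation: [[0.0, -0.0, -1.0], [1.0, -0.0, 0.0], [-0.0, -1.0, 0.0]]
ft_force: [0.1, -0.0, 0.1]
width: 85.5
```

Run:
```python
from h import *
p=cams.camera_params("wrist"); im=cams.grab_frame("wrist")[:,:,::-1]; cv2.imwrite("pics/w1.png",im)
import pickle; pickle.dump(p,open("pics/w1.pkl","wb"))
print(manip.state()["ee_pos"])
for k,c in dict(a=(624,-100,95),b=(585,-270,95),d=(631,58,95)).items(): print(k,proj("wrist",c,p))
```

```text
[ 499.61340118 -120.23900107  301.22843074]
a [[332.55365115 321.45381739]]
b [[163.44616035 287.2073776 ]]
d [[484.33311336 327.41980976]]
```

View pics/w1.png

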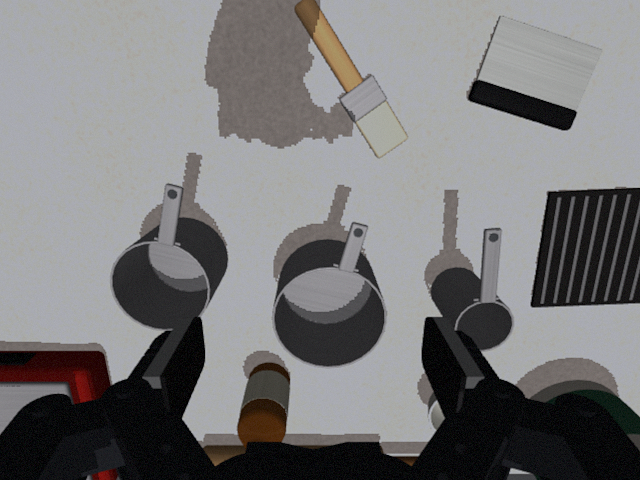

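Run:
```python
from h import *
import pickle; p=pickle.load(open("pics/w1.pkl","rb"))
for k,l in dict(a=[(274,312),(386,318),(330,367),(328,266)],b=[(111,282),(211,288),(160,328),(165,240)],d=[(456,322),(513,326),(486,350),(484,299)]).items():
    print(k,[x.round(1) for x in circ(plane("wrist",l,95,p))])
print("holes",plane("wrist",[(357,233),(172,193),(492,237)],100,p).round(1))
print("mat corner",plane("wrist",[(547,191),(532,306)],6,p).round(1))
```

```text
a [array([ 621.1, -102.9]), np.float64(58.5)]
b [array([ 583.2, -272.1]), np.float64(49.4)]
d [array([628.4,  57.5]), np.float64(30.4)]
holes [[ 526.3  -78.9  100. ]
 [ 488.3 -248.2  100. ]
 [ 530.3   48.4  100. ]]
mat corner [[505.5 149.6   6. ]
 [654.4 160.    6. ]]
```

Call:
{"op": "step_arm", "data": {
  "commands": "1 0 -0.47 0 1;1 0 0 0 1;1 0 0 0 1;1 0 0 0 1;1 0 0 0 1;1 0 0 0 1;1 0 0 0 1;1 0 0 0 1;1 0 0 0 1;1 0 0 0 1"
}}

```text
t: 6.45
ee_pos: [508.4, 81.4, 301.4]
orientation: [[-0.001, -0.0, -1.0], [1.0, -0.0, -0.001], [-0.0, -1.0, 0.0]]
ft_force: [0.2, -0.7, -0.5]
width: 85.2
```

Call:
{"op": "step_arm", "data": {
  "commands": "1 0 0 0 1;1 0 0 0 1;1 0 0 0 1;1 0 0 0 1;1 0 0 0 1;1 0 0 0 1;1 0 0 0 1;1 0 0 0 1;1 0 0 0 1;1 0 0 0 1"
}}

```text
t: 7.7
ee_pos: [508.8, 281.6, 301.3]
orientation: [[-0.001, -0.0, -1.0], [1.0, -0.0, -0.001], [-0.0, -1.0, 0.0]]
ft_force: [-0.4, 0.1, 1.0]
width: 85.2
```

Call:
{"op": "step_arm", "data": {
  "commands": "1 0 0 0 1;1 0 0 0 1;1 0 0 0 1;0.5 0 0 0 1;0 0 0 0 1;0 0 0 0 1;0 0 0 0 1;0 0 0 0 1;0 0 0 0 1;0 0 0 0 1"
}}

```text
t: 8.95
ee_pos: [508.7, 350.1, 301.4]
orientation: [[-0.001, 0.0, -1.0], [1.0, 0.0, -0.001], [0.0, -1.0, -0.0]]
ft_force: [-0.2, 0.1, 0.6]
width: 85.3
```

Run:
```python
from h import *
p=cams.camera_params("wrist"); im=cams.grab_frame("wrist")[:,:,::-1]; cv2.imwrite("pics/w2.png",im)
import pickle; pickle.dump(p,open("pics/w2.pkl","wb"))
print(manip.state()["ee_pos"])
print(proj("wrist",[(509,447,251),(509,447,156),(509,447,100),(509,443,90)],p))
```

```text
[508.69671647 350.20883551 301.32987219]
[[490.62842488 271.36505099]
 [437.23427413 222.62041923]
 [418.53017008 205.54505327]
 [411.5197456  203.01780116]]
```

View pics/w2.png

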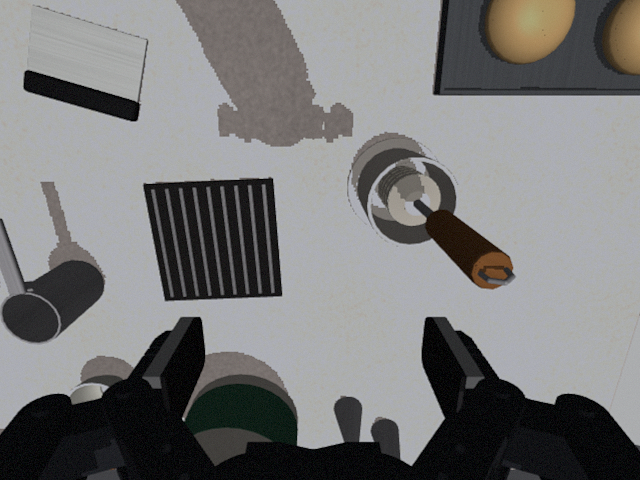

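Run:
```python
from h import *
import pickle; p=pickle.load(open("pics/w2.pkl","rb"))
print(plane("wrist",[(494,268)],251,p),plane("wrist",[(436,220)],156,p),plane("wrist",[(418,203)],90,p))
l=[(368,198),(457,197),(412,158),(415,243)]
print(circ(plane("wrist",l,90,p)))
print("mat",plane("wrist",[(145,184),(272,179),(281,296),(166,300)],6,p).round(1))
```

```text
[[507.01099764 448.53009714 251.        ]] [[506.88253674 445.81497954 156.        ]] [[508.9759901  449.10088034  90.        ]]
(array([508.196989  , 443.50043495]), np.float64(41.515292954152585))
mat [[506.9 157.6   6. ]
 [501.  303.4   6. ]
 [649.6 309.8   6. ]
 [655.4 163.3   6. ]]
```

Call:
{"op": "step_arm", "data": {
  "commands": "1 0 0.06 0 1;1 0 0 0 1;1 0 0 0 1;1 0 0 0 1;0.9 0 0 0 1;0 0 0 0 1;0 1 0 0 1;0 1 0 0 1;0 1 0 0 1;0 1 0 0 1"
}}

```text
t: 10.25
ee_pos: [507.5, 447.2, 221.0]
orientation: [[-0.0, 0.0, -1.0], [1.0, -0.0, -0.0], [-0.0, -1.0, -0.0]]
ft_force: [-0.3, 0.3, 0.2]
width: 85.3
```

Call:
{"op": "step_arm", "data": {
  "commands": "0 1 0 0 1;0 0 0 0 1;0 0 0 0 0;0 0 0 0 0;0 0 0 0 0;0 0 0 0 0;0 0 0 0 0;0 0 0 0 0;0 0 0 0 0;0 0 0 0 0"
}}

```text
t: 11.5
ee_pos: [507.8, 448.5, 202.4]
orientation: [[-0.001, 0.002, -1.0], [1.0, 0.001, -0.001], [0.001, -1.0, -0.002]]
ft_force: [-0.3, 0.4, 5.6]
width: 22.5
```

Call:
{"op": "step_arm", "data": {
  "commands": "0 0 0 0 0;0 -0.5 0 0 0;0 -0.5 0 0 0;0 -1 0 0 0;0 -1 0 0 0;0 -1 0 0 0;0 -1 0 0 0;0 -1 0 0 0;0 0 0 0 0;0 0 0 0 0"
}}

```text
t: 12.75
ee_pos: [507.4, 448.3, 320.4]
orientation: [[-0.001, -0.001, -1.0], [1.0, -0.001, -0.001], [-0.001, -1.0, 0.001]]
ft_force: [0.3, 0.1, -1.6]
width: 22.6
```

Run:
```python
from h import *
s=cams.grab_frame("scene")[:,:,::-1];t=cams.grab_frame("top")[:,:,::-1];cv2.imwrite("pics/s1.png",s);cv2.imwrite("pics/t1.png",t)
print(manip.state()["ee_pos"])
cv2.imwrite("pics/s1z.png",np.hstack([cv2.resize(s[60:260,400:560],None,fx=3,fy=3),cv2.resize(t[210:310,110:210],None,fx=3,fy=3)[:600] if 0 else cv2.resize(t[210:410,110:210],None,fx=3,fy=3)]))
```

```text
[507.13807251 448.09801859 319.75422422]
```

View pics/s1z.png

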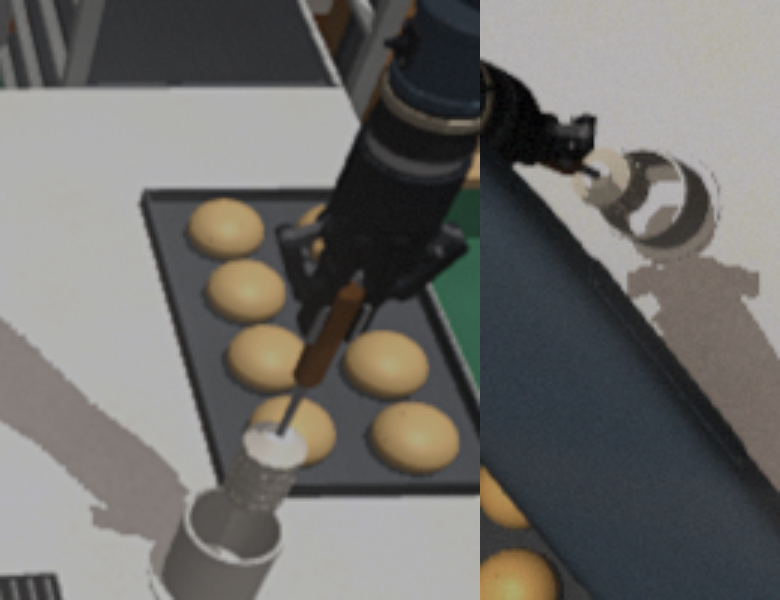

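View pics/t1.png

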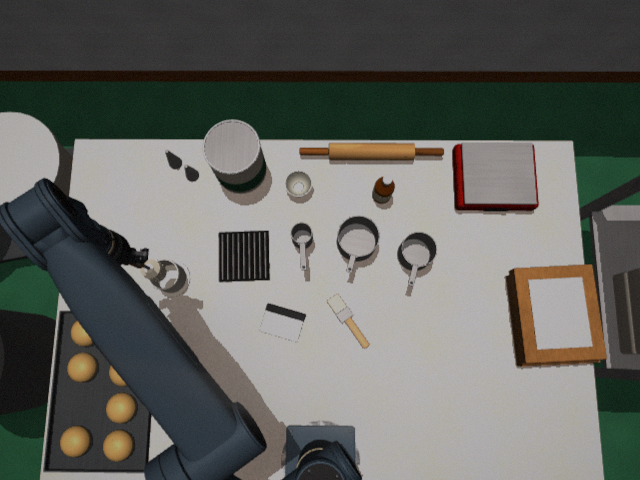

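Run:
```python
from h import *
print(proj("scene",[(507.2,448.1,204),(507.2,448.1,274)]),proj("top",[(507.2,448.1,204)]))
print(plane("scene",(494,204.5),204),plane("top",(110+597/3,210+172/3),204))
```

```text
[[492.09129222 205.17402952]
 [501.34061155 185.4404652 ]] [[148.55190816 268.51427117]]
[[505.07069589 453.34887281 204.        ]] [[513.14553404  31.65128595 204.        ]]
```

Call:
{"op": "step_arm", "data": {
  "commands": "-1 0 -0.315 0 0;-1 0 -0.315 0 0;-1 0 -0.315 0 0;-1 0 -0.315 0 0;-1 0 -0.315 0 0;-1 0 -0.315 0 0;-1 0 -0.315 0 0;-1 0 -0.315 0 0;-1 0 -0.315 0 0;-1 0 -0.315 0 0"
}}

```text
t: 14.1
ee_pos: [571.0, 247.0, 321.3]
orientation: [[-0.001, 0.0, -1.0], [1.0, 0.0, -0.001], [0.0, -1.0, -0.0]]
ft_force: [0.3, 0.3, -0.9]
width: 22.5
```

Call:
{"op": "step_arm", "data": {
  "commands": "-1 0 -0.315 0 0;-1 0 -0.315 0 0;-1 0 -0.315 0 0;-1 0 -0.315 0 0;-1 0 -0.315 0 0;-1 0 -0.315 0 0;-1 0 -0.315 0 0;-0.5 0 -0.315 0 0;0 0 -0.315 0 0;0 0 -0.315 0 0"
}}

```text
t: 15.35
ee_pos: [634.1, 99.0, 321.2]
orientation: [[-0.001, -0.0, -1.0], [1.0, 0.001, -0.001], [0.001, -1.0, 0.0]]
ft_force: [-0.1, -0.2, -1.6]
width: 22.6
```

```bash
cat > snap.py <<'E'
from h import *
import sys
i=sys.argv[1]; s=manip.state();P=cams.camera_params("wrist")
import pickle; pickle.dump(P,open(f"pics/w{i}.pkl","wb"))
for n in sys.argv[2:]:
    cv2.imwrite(f"pics/{n}{i}.png",cams.grab_frame(n)[:,:,::-1])
print(s["t"],s["ee_pos"].round(1),s["width"])
E
python3 snap.py A scene wrist
```

```text
15.35 [634.1  99.  321.2] 22.568072364965637
```

View pics/sceneA.png

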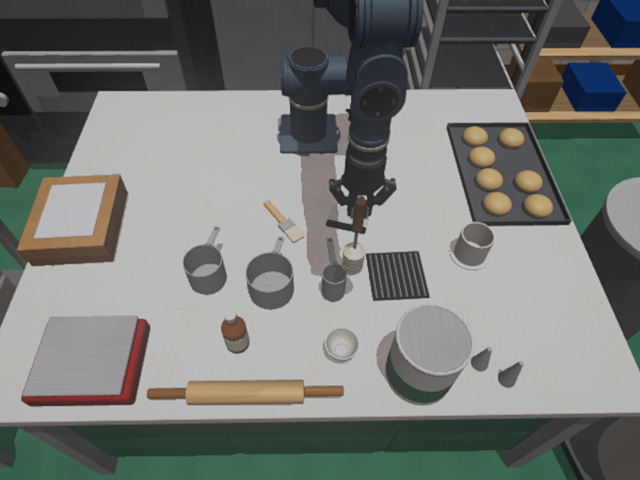

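View pics/wristA.png

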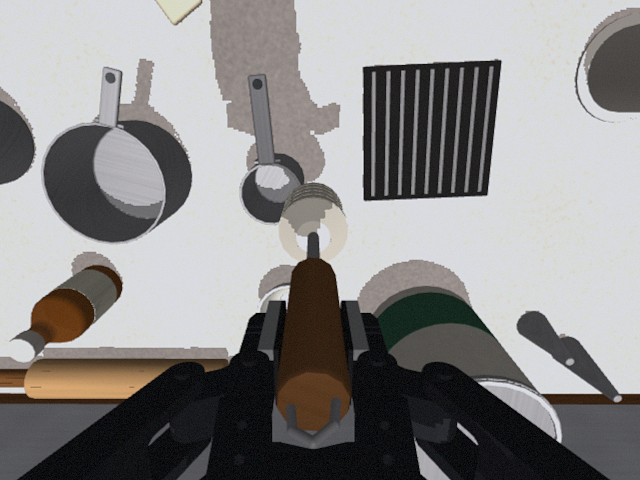

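Run:
```python
from h import *
import pickle; p=pickle.load(open("pics/wA.pkl","rb"))
print(proj("wrist",[(630,57.5,95),(634,99,205),(634,99,125)],p))
print(plane("wrist",[(240,190),(265,224),(303,172),(125,242),(43,172),(166,185),(117,122)],95,p).round(1))
print(circ(plane("wrist",[(125,242),(43,172),(166,185),(115,122)],95,p)))
```

```text
[[270.27037378 194.90930255]
 [312.89941512 233.45354934]
 [312.85888496 206.35619617]]
[[ 625.2   28.3   95. ]
 [ 659.5   51.2   95. ]
 [ 607.7   89.5   95. ]
 [ 678.8  -91.7   95. ]
 [ 608.2 -158.9   95. ]
 [ 620.5  -42.9   95. ]
 [ 562.4  -80.7   95. ]]
(array([ 619.54988442, -101.25121959]), np.float64(59.329433167302284))
```

Call:
{"op": "step_arm", "data": {
  "commands": "-1 0 0.1 0 0;-1 0 0 0 0;0 0 0 0 0;0 1 0 0 0;0 1 0 0 0;0 1 0 0 0;0 1 0 0 0;0 1 0 0 0;0 0.65 0 0 0;0 0 0 0 0"
}}

```text
t: 16.7
ee_pos: [630.9, 58.4, 207.0]
orientation: [[-0.001, -0.003, -1.0], [1.0, 0.0, -0.001], [0.0, -1.0, 0.003]]
ft_force: [-0.5, -0.6, -1.5]
width: 23.0
```

```bash
python3 snap.py B scene
python3 - <<'E'
from h import *
im=cv2.imread("pics/sceneB.png"); cv2.imwrite("pics/sBz.png",cv2.resize(im[170:310,260:420],None,fx=4,fy=4,interpolation=cv2.INTER_CUBIC))
E
```

```text
16.7 [630.9  58.4 207. ] 22.982514608097727
```

View pics/sBz.png

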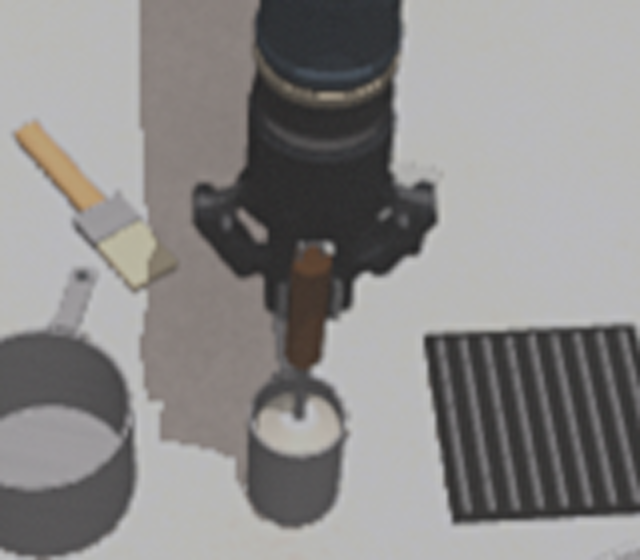

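Call:
{"op": "step_arm", "data": {
  "commands": "0 -1 0 0 0;0 -1 0 0 0;0 -1 0 0 0;0 -1 0 0 0;0 -1 0 0 0;0 -0.7 0 0 0;-0.8 0 1 0 0;-1 0 1 0 0;-1 0 1 0 0;-1 0 1 0 0"
}}

```text
t: 18.0
ee_pos: [551.6, -18.3, 324.1]
orientation: [[-0.001, 0.003, -1.0], [1.0, -0.0, -0.001], [-0.0, -1.0, -0.003]]
ft_force: [0.1, 0.5, -1.2]
width: 23.0
```

Call:
{"op": "step_arm", "data": {
  "commands": "-1 0 0.5 0 0;-1 0 0 0 0;-1 0 0 0 0;-1 0 0 0 0;-1 0 0 0 0;-1 0 0 0 0;-1 0 0 0 0;-1 0 0 0 0;0 0 0 0 0;0 0 0 0 0"
}}

```text
t: 19.25
ee_pos: [542.0, -177.5, 322.3]
orientation: [[-0.001, -0.0, -1.0], [1.0, 0.001, -0.001], [0.001, -1.0, 0.0]]
ft_force: [-0.9, -0.0, -1.1]
width: 22.8
```

```bash
python3 snap.py C scene wrist
```

```text
19.25 [ 542.  -177.5  322.3] 22.787820995429932
```

View pics/wristC.png

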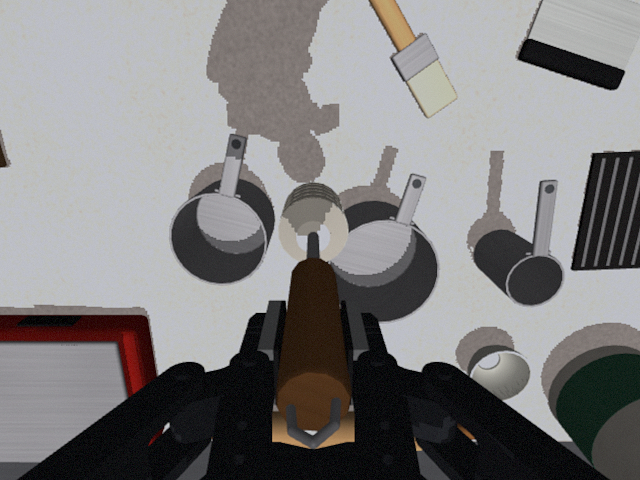

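View pics/sceneC.png

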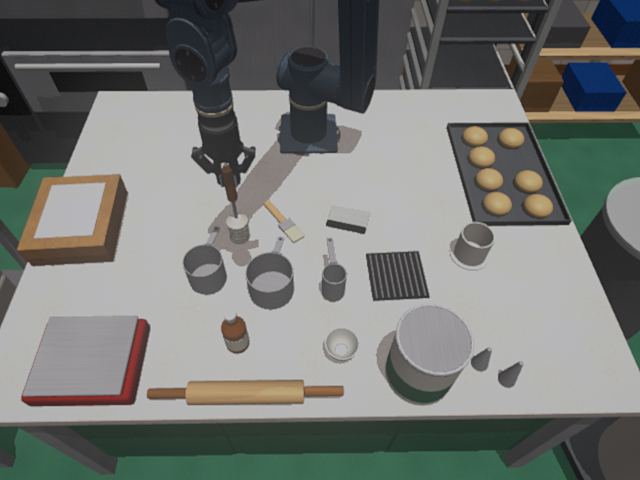

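Run:
```python
from h import *
import pickle; p=pickle.load(open("pics/wC.pkl","rb"))
print(circ(plane("wrist",[(170,234),(268,240),(220,283),(222,192)],95,p)))
print(plane("wrist",[(236,144)],100,p))
```

```text
(array([ 583.73272781, -272.56052803]), np.float64(49.293983769471595))
[[ 489.22815397 -248.46908186  100.        ]]
```

Call:
{"op": "step_arm", "data": {
  "commands": "-1 0 -0.5 0 0;-1 0 -0.5 0 0;-1 0 -0.5 0 0;-0.6 0 -0.6 0 0;0 1 0 0 0;0 1 0 0 0;0 1 0 0 0;0 1 0 0 0;0 1 0 0 0;0 0.75 0 0 0"
}}

```text
t: 20.6
ee_pos: [583.9, -248.7, 206.3]
orientation: [[-0.002, -0.001, -1.0], [1.0, 0.001, -0.002], [0.001, -1.0, 0.001]]
ft_force: [0.1, 0.5, -1.2]
width: 23.0
```

Call:
{"op": "step_arm", "data": {
  "commands": "0 0 0 0 0;0 0 0 0 0;0 -1 0 0 0;0 -1 0 0 0;0 -1 0 0 0;0 -1 0 0 0;0 -1 0 0 0;0 -0.8 0 0 0;0 0 0 0 0;0 0 0 0 0"
}}

```text
t: 21.85
ee_pos: [584.2, -249.7, 323.4]
orientation: [[-0.001, 0.001, -1.0], [1.0, -0.0, -0.001], [-0.0, -1.0, -0.001]]
ft_force: [-0.2, 0.2, -0.9]
width: 22.8
```

```bash
python3 snap.py D scene wrist
```

```text
21.85 [ 584.2 -249.7  323.4] 22.799555076860266
```

View pics/wristD.png

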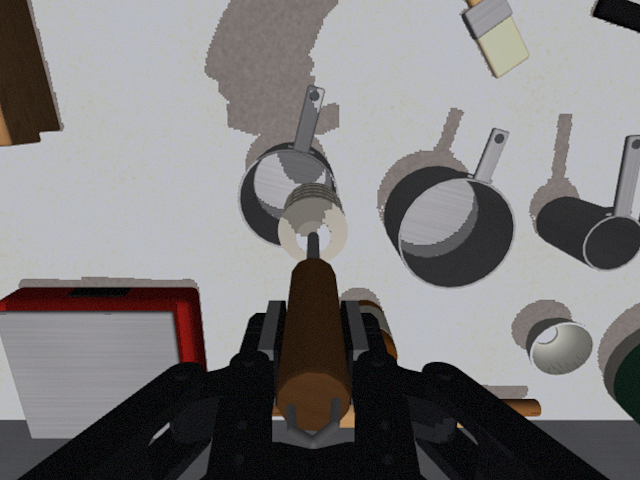

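Call:
{"op": "step_arm", "data": {
  "commands": "1 0 -0.36 0 0;1 0 0 0 0;1 0 0 0 0;1 0 0 0 0;1 0 0 0 0;1 0 0 0 0;1 0 0 0 0;0.78 0 0 0 0;0 0 0 0 0;0 0 0 0 0"
}}

```text
t: 23.2
ee_pos: [591.1, -94.4, 323.2]
orientation: [[-0.001, -0.0, -1.0], [1.0, -0.001, -0.001], [-0.001, -1.0, 0.0]]
ft_force: [0.8, -0.1, -2.2]
width: 22.6
```

Call:
{"op": "step_arm", "data": {
  "commands": "0 1 0 0 0;0 1 0 0 0;0 1 0 0 0;0 1 0 0 0;0 1 0 0 0;0 0.8 0 0 0;0 0 0 0 0;0 0 0 0 0;0 0 0 0 0;0 -1 0 0 0"
}}

```text
t: 24.45
ee_pos: [590.4, -93.8, 226.4]
orientation: [[-0.001, -0.003, -1.0], [1.0, 0.001, -0.001], [0.001, -1.0, 0.003]]
ft_force: [-0.4, -0.4, -1.2]
width: 22.9
```

Call:
{"op": "step_arm", "data": {
  "commands": "0 -1 0 0 0;0 -1 0 0 0;0 -1 0 0 0;0 -1 0 0 0;0 -0.8 0 0 0;0 0 0 0 0;0 0 0 0 0;0 0 0 0 0;0 0 0 0 0;0 0 0 0 0"
}}

```text
t: 25.7
ee_pos: [590.9, -94.0, 322.9]
orientation: [[-0.001, -0.001, -1.0], [1.0, 0.0, -0.001], [0.0, -1.0, 0.001]]
ft_force: [-0.1, -0.4, -1.0]
width: 22.7
```

```bash
python3 snap.py E wrist scene
```

```text
25.7 [590.9 -94.  322.9] 22.6888041895445
```

View pics/wristE.png

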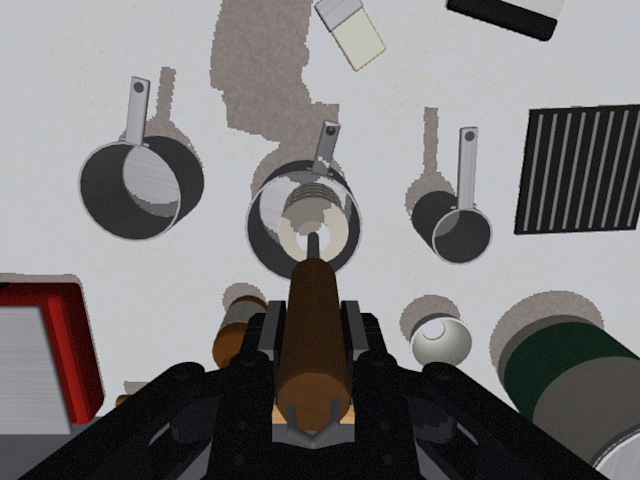

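Run:
```python
from h import *
import pickle; p=pickle.load(open("pics/wE.pkl","rb"))
print(circ(plane("wrist",[(247,226),(362,230),(281,273),(346,262),(290,166)],95,p)))
print(plane("wrist",[(331,130)],100,p))
print(circ(plane("wrist",[(432,233),(492,235),(462,264),(463,208)],95,p)))
```

```text
(array([ 616.57771184, -102.14185438]), np.float64(58.7676073553629))
[[525.52252983 -77.49900585 100.        ]]
(array([629.83563243,  57.0175466 ]), np.float64(30.396420945330533))
```

Call:
{"op": "step_arm", "data": {
  "commands": "-0.25 0 -1 0 0;-0.25 0 -1 0 0;-0.24 0 -1 0 0;0 0 0 0 0;0 1 0 0 0;0 1 0 0 0;0 1 0 0 0;0 1 0 0 0;0 1 0 0 0;0 0.8 0 0 0"
}}

```text
t: 27.05
ee_pos: [649.9, -108.4, 206.8]
orientation: [[-0.001, -0.001, -1.0], [1.0, 0.0, -0.001], [0.0, -1.0, 0.001]]
ft_force: [0.1, -0.3, -1.8]
width: 22.8
```

Call:
{"op": "step_arm", "data": {
  "commands": "0 0 0 0 0;0 0 0 0 0;0 -1 0 0 0;0 -1 0 0 0;0 -1 0 0 0;0 -1 0 0 0;0 -1 0 0 0;0 -0.8 0 0 0;0 0 0 0 0;0 0 0 0 0"
}}

```text
t: 28.3
ee_pos: [651.2, -108.8, 323.4]
orientation: [[-0.001, 0.001, -1.0], [1.0, -0.0, -0.001], [-0.0, -1.0, -0.001]]
ft_force: [0.0, 1.0, -0.6]
width: 22.5
```

```bash
python3 snap.py F wrist scene
```

```text
28.3 [ 651.2 -108.8  323.4] 22.500083106788182
```

View pics/wristF.png

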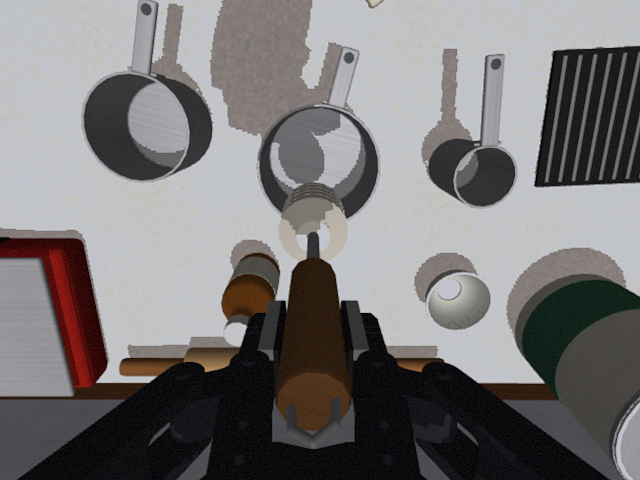

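Run:
```python
from h import *
import pickle; p=pickle.load(open("pics/wF.pkl","rb"))
print(circ(plane("wrist",[(259,160),(380,165),(320,103),(278,207),(363,207)],95,p)))
print(plane("wrist",[(348,57)],100,p))
```

```text
(array([ 620.39170183, -102.22593433]), np.float64(57.7399065244809))
[[525.45288839 -78.70205532 100.        ]]
```

Call:
{"op": "step_arm", "data": {
  "commands": "1 0 0.26 0 0;1 0 0.26 0 0;1 0 0.26 0 0;1 0 0.26 0 0;1 0 0.26 0 0;1 0 0.26 0 0;1 0 0.26 0 0;1 0 0.26 0 0;1 0 0.26 0 0;1 0 0.26 0 0"
}}

```text
t: 29.65
ee_pos: [598.6, 92.5, 323.3]
orientation: [[-0.001, 0.0, -1.0], [1.0, 0.0, -0.001], [0.0, -1.0, -0.0]]
ft_force: [-0.3, -0.0, -0.4]
width: 22.5
```

Call:
{"op": "step_arm", "data": {
  "commands": "1 0 0.26 0 0;1 0 0.26 0 0;1 0 0.26 0 0;1 0 0.26 0 0;1 0 0.26 0 0;1 0 0.26 0 0;1 0 0.26 0 0;1 0 0.26 0 0;1 0 0.26 0 0;1 0 0.26 0 0"
}}

```text
t: 30.9
ee_pos: [546.4, 292.5, 323.3]
orientation: [[-0.001, -0.0, -1.0], [1.0, -0.0, -0.001], [-0.0, -1.0, 0.0]]
ft_force: [-1.0, -0.2, -1.4]
width: 22.9
```

Call:
{"op": "step_arm", "data": {
  "commands": "1 0 0.26 0 0;1 0 0.26 0 0;1 0 0.26 0 0;1 0 0.26 0 0;1 0 0.26 0 0;1 0 0.26 0 0;1 0 0.26 0 0;0.64 0 0.14 0 0;0 0 0 0 0;0 0 0 0 0"
}}

```text
t: 32.15
ee_pos: [507.7, 443.5, 323.3]
orientation: [[-0.0, 0.0, -1.0], [1.0, -0.001, -0.0], [-0.001, -1.0, -0.0]]
ft_force: [-1.2, 0.4, -2.2]
width: 22.7
```

```bash
python3 snap.py G wrist top
```

```text
32.15 [507.7 443.5 323.3] 22.707764471133682
```

View pics/wristG.png

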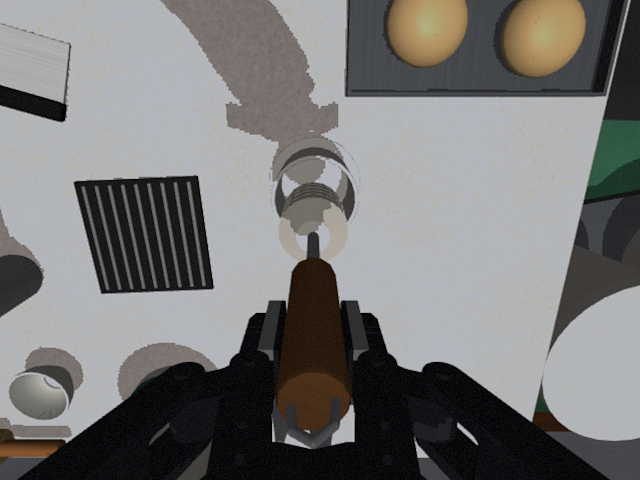

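Stand rim spans columns about 275–355, centred under the brush at column 314. Lower it.

Call:
{"op": "step_arm", "data": {
  "commands": "0 1 0 0 0;0 1 0 0 0;0 1 0 0 0;0 1 0 0 0;0 1 0 0 0;0 0.5 0 0 0;0 0.5 0 0 0;0 0 0 0 0;0 0 0 0 0;0 0 0 0 0"
}}

```text
t: 33.5
ee_pos: [507.7, 444.1, 203.9]
orientation: [[-0.001, 0.001, -1.0], [1.0, 0.001, -0.001], [0.001, -1.0, -0.001]]
ft_force: [0.4, 0.8, -0.8]
width: 22.7
```

```bash
python3 -c "
from h import *
s=manip.state();print(s['ee_pos'],s['ft_force'])"
```

```text
[507.65337277 444.09570513 203.8870373 ] [ 0.42958109  0.82022301 -0.82281851]
```

Call:
{"op": "step_arm", "data": {
  "commands": "0 0.07 0 0 0;0 0 0 0 0;0 0 0 0 1;0 0 0 0 1;0 0 0 0 1;0 0 0 0 1;0 0 0 0 1;0 -0.5 0 0 1;0 -1 0 0 1;0 -1 0 0 1"
}}

```text
t: 34.75
ee_pos: [507.4, 443.9, 253.2]
orientation: [[-0.001, 0.0, -1.0], [1.0, 0.0, -0.001], [0.0, -1.0, -0.0]]
ft_force: [1.0, 0.6, 0.3]
width: 85.5
```

Call:
{"op": "step_arm", "data": {
  "commands": "0 -1 0 0 1;0 -1 0 0 1;-1 -1 0 0 1;-1 -1 0 0 1;-1 0 0 0 1;-1 0 0 0 1;-1 0 0 0 1;-1 0 0 0 1;-1 0 0 0 1;-1 0 0 0 1"
}}

```text
t: 36.0
ee_pos: [507.5, 281.8, 332.9]
orientation: [[0.0, 0.001, -1.0], [1.0, 0.0, 0.0], [0.0, -1.0, -0.001]]
ft_force: [0.5, -1.0, -0.3]
width: 85.8
```

```bash
python3 snap.py H scene top
```

```text
36.0 [507.5 281.8 332.9] 85.82004492994186
```

View pics/sceneH.png

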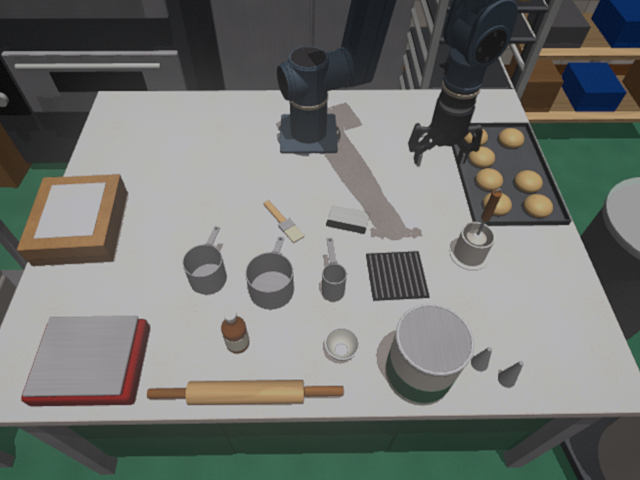

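View pics/topH.png

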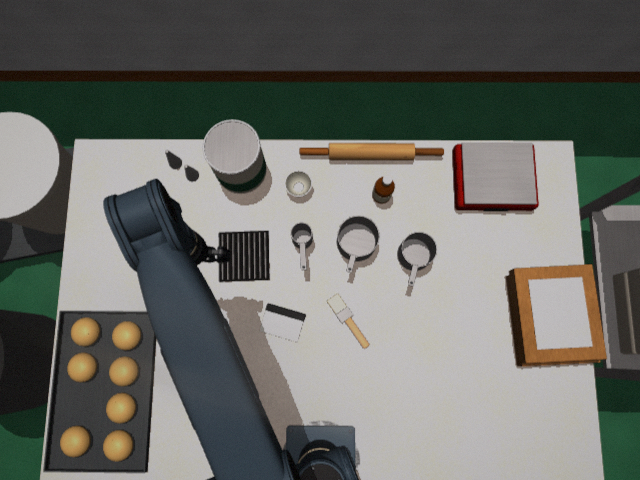

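Call:
{"op": "step_arm", "data": {
  "commands": "-1 0.5 -0.16 0 1;-1 0.5 -0.16 0 1;-1 0.5 -0.16 0 1;-1 0.5 -0.16 0 1;-1 0.5 -0.16 0 1;-1 0.5 -0.16 0 1;-1 0.5 -0.16 0 1;-1 0.5 -0.16 0 1;-1 0.5 -0.16 0 1;-1 0.5 -0.18 0 1"
}}

```text
t: 37.35
ee_pos: [540.3, 82.6, 231.2]
orientation: [[-0.001, -0.0, -1.0], [1.0, 0.0, -0.001], [0.0, -1.0, 0.0]]
ft_force: [-0.6, 0.7, -0.8]
width: 85.4
```

Call:
{"op": "step_arm", "data": {
  "commands": "-1 0.4 0 0 1;-1 0.4 0 0 1;-1 0.4 0 0 1;-1 0.4 0 0 1;-1 0.4 0 0 1;-1 0.4 0 0 1;-1 0.4 0 0 1;-1 0.4 0 0 1;-0.17 0 0 0.7 1;0 0 0 0.67 1"
}}

```text
t: 38.6
ee_pos: [540.1, -80.7, 167.3]
orientation: [[0.241, -0.001, -0.971], [0.971, 0.0, 0.241], [-0.0, -1.0, 0.001]]
ft_force: [-0.4, 0.3, 0.4]
width: 85.6
```

```bash
python3 snap.py I wrist
```

```text
38.6 [540.1 -80.7 167.3] 85.57179083030562
```

View pics/wristI.png

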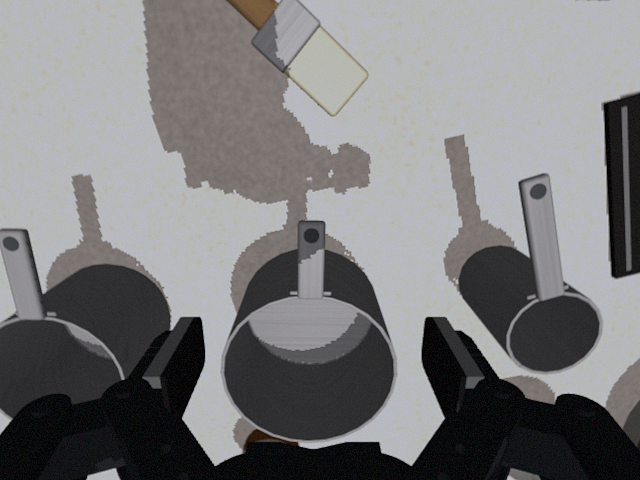

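Run:
```python
from h import *
import pickle; p=pickle.load(open("pics/wI.pkl","rb"))
print(plane("wrist",[(312,235),(312,221),(538,190)],100,p))
print(circ(plane("wrist",[(222,366),(396,366),(310,440),(315,296)],95,p)))
```

```text
[[525.50649101 -77.47875126 100.        ]
 [517.40914212 -75.46771591 100.        ]
 [530.13020172  49.84350365 100.        ]]
(array([ 621.01617516, -103.27482028]), np.float64(57.86608994206454))
```

Call:
{"op": "step_arm", "data": {
  "commands": "0 1 0 0 1;0 1 0 0 1;0 1 0 0 1;0 1 0 0 1;0 0.45 0 0 1;0 0 0 0 1;0 0 0 0 0;0 0 0 0 0;0 0 0 0 0;0 0 0 0 0"
}}

```text
t: 39.9
ee_pos: [540.5, -79.8, 79.5]
orientation: [[0.236, 0.001, -0.972], [0.972, -0.001, 0.236], [-0.001, -1.0, -0.001]]
ft_force: [1.7, 0.1, -1.2]
width: 14.4
```

Call:
{"op": "step_arm", "data": {
  "commands": "0 0 0 0 0;0 0 0 0 0;0 0 0 0 0;0 -0.3 0 0 0;0 -0.3 0 0 0;0 -0.4 0 0 0;0 0 0 0 0;0 0 0 0 0;0 0 0 0 0;0 0 0 0 0"
}}

```text
t: 41.15
ee_pos: [540.1, -79.4, 98.6]
orientation: [[0.236, -0.001, -0.972], [0.972, 0.0, 0.236], [-0.0, -1.0, 0.001]]
ft_force: [-0.5, 0.3, -3.1]
width: 14.3
```

```bash
python3 snap.py J wrist scene; python3 -c "
import cv2;im=cv2.imread('pics/sceneJ.png');cv2.imwrite('pics/sJz.png',cv2.resize(im[190:320,160:360],None,fx=4,fy=4,interpolation=cv2.INTER_CUBIC))"
```

```text
41.15 [540.1 -79.4  98.6] 14.250068485667905
```

View pics/sJz.png

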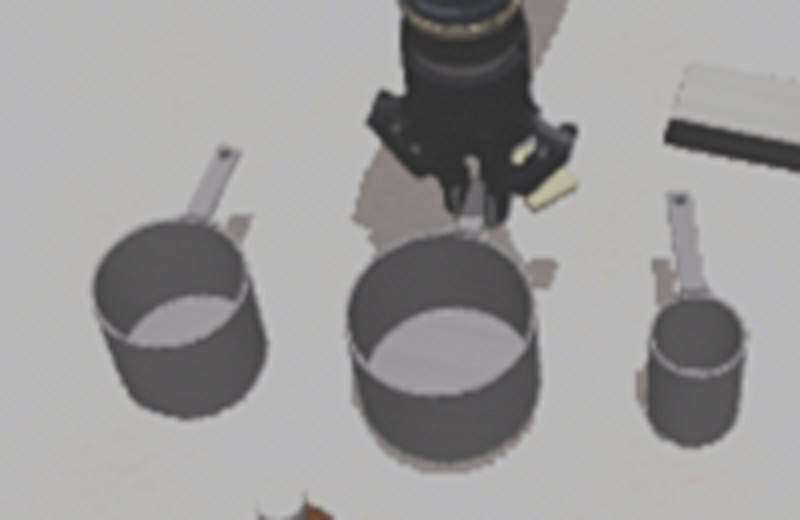

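View pics/wristJ.png

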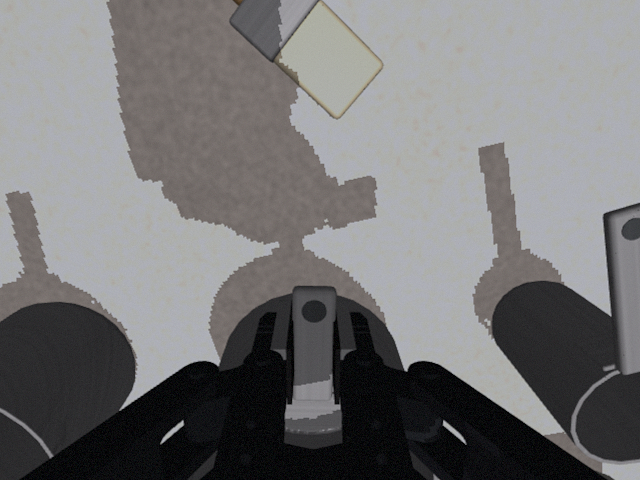

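Call:
{"op": "step_arm", "data": {
  "commands": "0 -0.6 0 0 0;0 -0.8 0 0 0;0 -0.9 0 0 0;0 -1 0 0 0;0 -1 0 0 0;0 -0.9 0 0.5 0;0 0 0 0.8 0;0 0 0 0.8 0;0 0 0 0.8 0;0 0 0 0.8 0"
}}

```text
t: 42.5
ee_pos: [540.9, -79.5, 204.8]
orientation: [[0.776, 0.002, -0.631], [0.631, -0.0, 0.776], [0.002, -1.0, -0.002]]
ft_force: [0.1, -0.7, -2.9]
width: 14.4
```

Call:
{"op": "step_arm", "data": {
  "commands": "0 0 0 0.6 0;0 0 0 0.33 0;0.27 0 0.5 0 0;0.55 0 1 0 0;0.55 0 1 0 0;0.55 0 1 0 0;0.55 0 1 0 0;0.55 0 1 0 0;0.55 0 1 0 0;0.55 0 1 0 0"
}}

```text
t: 43.75
ee_pos: [536.5, 93.4, 204.0]
orientation: [[0.865, 0.001, -0.502], [0.502, 0.001, 0.865], [0.002, -1.0, 0.0]]
ft_force: [-0.4, 0.8, -3.0]
width: 14.3
```

Call:
{"op": "step_arm", "data": {
  "commands": "0.55 0 1 0 0;0.55 0 1 0 0;0.55 0 1 0 0;0.55 0 1 0 0;0.55 0 1 0 0;0.55 0 1 0 0;0.55 0 1 0 0;0.55 0 1 0 0;0.4 0 0.7 0 0;0.4 0 0.5 0 0"
}}

```text
t: 45.0
ee_pos: [534.3, 304.1, 203.1]
orientation: [[0.865, 0.0, -0.501], [0.501, 0.0, 0.865], [0.0, -1.0, -0.0]]
ft_force: [0.2, 0.9, -3.0]
width: 14.4
```

```bash
python3 snap.py K wrist scene; python3 -c "
import cv2;im=cv2.imread('pics/sceneK.png');cv2.imwrite('pics/sKz.png',cv2.resize(im[150:350,300:500],None,fx=3.5,fy=3,interpolation=cv2.INTER_CUBIC))"
```

```text
45.0 [534.3 304.1 203.1] 14.432882630487812
```

View pics/sceneK.png

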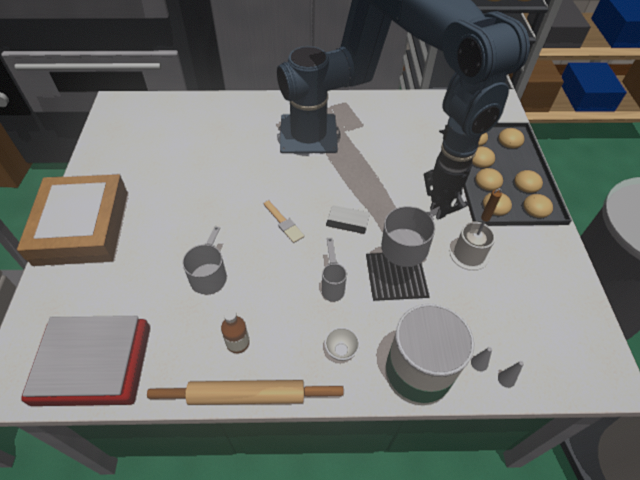

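View pics/wristK.png

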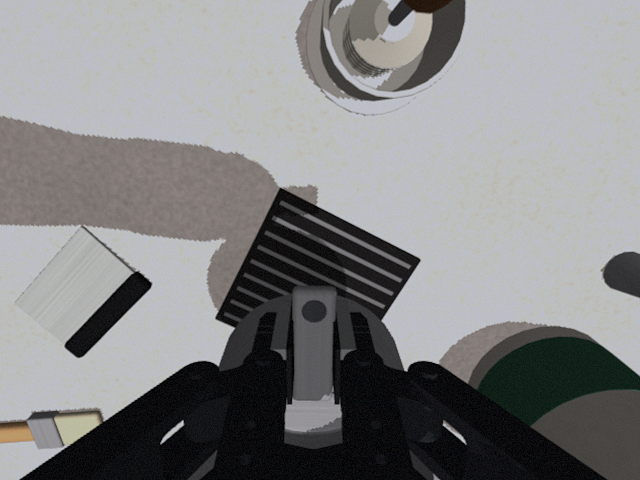

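Call:
{"op": "step_arm", "data": {
  "commands": "0 1 0 0 0;0 1 0 0 0;0 1 0 0 0;0 1 0 0 0;0 1 0 0 0;0 0.5 0 0 0;0 0.3 0 0 0;0 0.08 0 0 0;0 0 0 0 0;0 0 0 0 0"
}}

```text
t: 46.35
ee_pos: [535.0, 303.0, 86.2]
orientation: [[0.866, 0.002, -0.501], [0.501, 0.0, 0.866], [0.001, -1.0, -0.001]]
ft_force: [-0.2, 0.2, -1.3]
width: 14.5
```

Call:
{"op": "step_arm", "data": {
  "commands": "0 0 0 0 0.6;0 0 0 0 0.6;0 0 0 0 0.6;0 0 0 0 0.6;0 0 0 0 0.6;0 -0.5 0 0 0.6;0 -1 0 0 1;0 -1 0 0 1;0 -1 0 0 1;0 -1 0 0 1"
}}

```text
t: 47.6
ee_pos: [534.6, 303.1, 176.9]
orientation: [[0.866, 0.001, -0.501], [0.501, 0.0, 0.866], [0.001, -1.0, -0.0]]
ft_force: [0.5, 1.0, -1.2]
width: 85.4
```

```bash
python3 snap.py L wrist scene
```

```text
47.6 [534.6 303.1 176.9] 85.35733886336067
```

View pics/wristL.png

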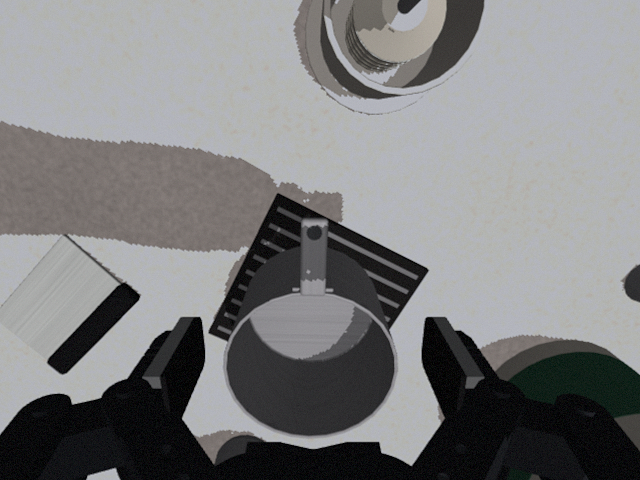

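View pics/sceneL.png

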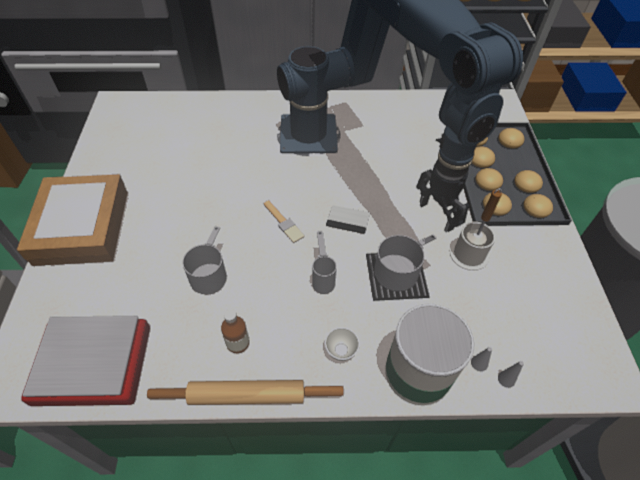

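Run:
```python
from h import *
import pickle; p=pickle.load(open("pics/wL.pkl","rb"))
print(circ(plane("wrist",[(224,365),(398,365),(311,437),(311,292)],101,p)), plane("wrist",[(314,232)],106,p))
# scene
im=cv2.imread('pics/sceneL.png')
cv2.imwrite('pics/sLz.png',cv2.resize(im[220:310,290:450],None,fx=5,fy=5,interpolation=cv2.INTER_CUBIC))
```

```text
(array([576.0688801 , 230.19209233]), np.float64(58.72132968413875)) [[527.74138781 317.43326098 106.        ]]
```

View pics/sLz.png

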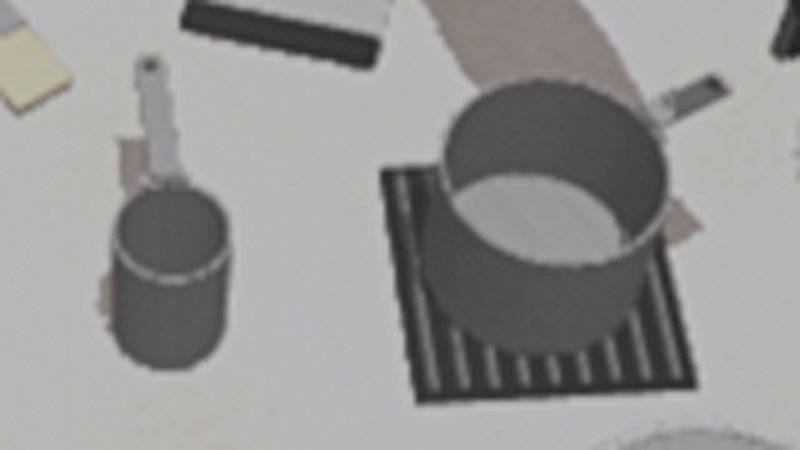

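Call:
{"op": "step_arm", "data": {
  "commands": "0 -0.5 0 -1 1;0 0 0 -1 1;0 0 0 -1 1;0 0 0 -1 1;0 0 0 -0.63 1;-1 0 -0.19 0 1;-1 0 -0.19 0 1;-1 0 -0.19 0 1;-1 0 -0.19 0 1;-1 0 -0.19 0 1"
}}

```text
t: 48.95
ee_pos: [529.2, 199.6, 185.4]
orientation: [[0.237, 0.0, -0.972], [0.972, -0.0, 0.237], [0.0, -1.0, -0.0]]
ft_force: [1.0, -0.3, -0.3]
width: 84.9
```

Call:
{"op": "step_arm", "data": {
  "commands": "-1 0 -0.19 0 1;-1 0 -0.19 0 1;-1 0 -0.19 0 1;-1 0 -0.19 0 1;-1 0 -0.19 0 1;-1 0 -0.19 0 1;-1 0 -0.19 0 1;-1 0 -0.19 0 1;-1 0 -0.19 0 1;-1 0 -0.19 0 1"
}}

```text
t: 50.2
ee_pos: [518.8, -3.3, 185.3]
orientation: [[0.236, 0.0, -0.972], [0.972, -0.0, 0.236], [-0.0, -1.0, -0.0]]
ft_force: [0.8, 0.0, -0.2]
width: 85.7
```

Call:
{"op": "step_arm", "data": {
  "commands": "-1 0 -0.19 0 1;-1 0 -0.19 0 1;-1 0 -0.19 0 1;-1 0 -0.19 0 1;-1 0 -0.19 0 1;-1 0 -0.19 0 1;-1 0 -0.15 0 1;-0.3 0.5 0 0 1;0 0 0 0 1;0 0 0 0 1"
}}

```text
t: 51.45
ee_pos: [509.4, -149.3, 174.9]
orientation: [[0.235, -0.001, -0.972], [0.972, 0.001, 0.235], [0.001, -1.0, 0.001]]
ft_force: [-0.2, 0.2, -0.3]
width: 85.2
```

```bash
python3 snap.py M wrist
```

```text
51.45 [ 509.4 -149.3  174.9] 85.17272915517628
```

View pics/wristM.png

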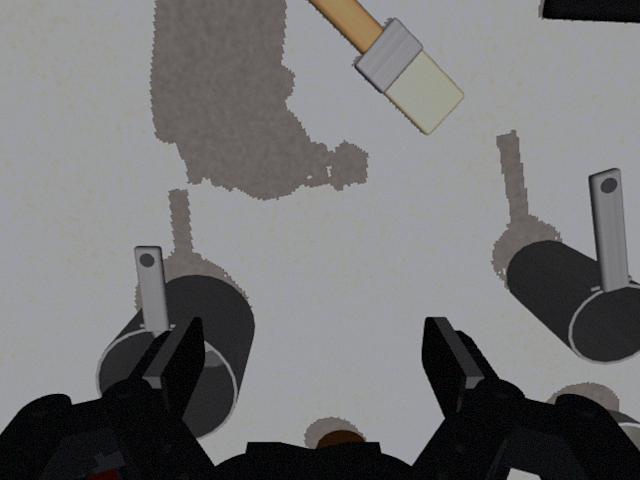

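Run:
```python
from h import *
import pickle; p=pickle.load(open("pics/wM.pkl","rb"))
print(plane("wrist",[(148,260),(610,186),(154,328)],100,p))
s=manip.state();R=s["orientation"]
for g in [(503.9,-251.9)]:
    d=np.array([g[0],g[1],78])-s["ee_pos"]; print((R.T@d/20).round(2))
```

```text
[[ 489.20753285 -247.43925327  100.        ]
 [ 508.5077852    25.30315655  100.        ]
 [ 534.63605291 -261.21445244  100.        ]]
[-5.05  4.86 -0.93]
```

Call:
{"op": "step_arm", "data": {
  "commands": "-1 0 -0.2 0 1;-1 0 -0.2 0 1;-1 0 -0.2 0 1;-1 0 -0.2 0 1;-1 0 -0.13 0 1;0 1 0 0 1;0 1 0 0 1;0 0 0 0 1;0 0 0 0 1;0 0 0 0 1"
}}

```text
t: 52.75
ee_pos: [504.7, -252.1, 136.6]
orientation: [[0.236, 0.002, -0.972], [0.972, -0.001, 0.236], [-0.001, -1.0, -0.002]]
ft_force: [-0.2, -0.3, -0.0]
width: 85.4
```

```bash
python3 snap.py N wrist
```

```text
52.75 [ 504.7 -252.1  136.6] 85.42073610209354
```

View pics/wristN.png

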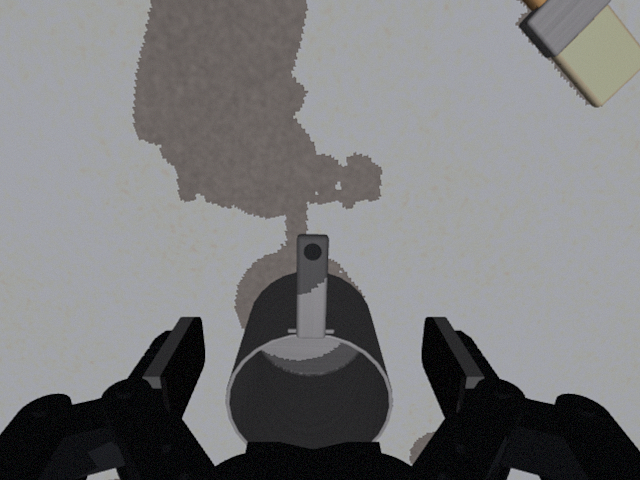

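Call:
{"op": "step_arm", "data": {
  "commands": "0 1 0 0 1;0 1 0 0 1;0 0.9 0 0 1;0 0 0 0 1;0 0 0 0 0;0 0 0 0 0;0 0 0 0 0;0 0 0 0 0;0 0 0 0 0;0 0 0 0 0"
}}

```text
t: 54.05
ee_pos: [504.4, -251.8, 77.9]
orientation: [[0.236, 0.001, -0.972], [0.972, -0.001, 0.236], [-0.0, -1.0, -0.001]]
ft_force: [-0.7, -0.0, 2.8]
width: 14.3
```

```bash
python3 -c "
from h import *
s=manip.state();print(s['ee_pos'],s['width'])"
```

```text
[ 504.41238256 -251.76433845   77.88686424] 14.347116876516724
```

Call:
{"op": "step_arm", "data": {
  "commands": "0 0 0 0 0;0 -0.4 0 0 0;0 -0.7 0 0 0;0 -1 0 0 0;0 -1 0 0 0;0 -1 0 0 0;0 -1 0 0 0;0 -1 0 0 0;0 -0.4 0 0 0;0 0 0 0 0"
}}

```text
t: 55.3
ee_pos: [504.3, -251.7, 208.0]
orientation: [[0.236, 0.001, -0.972], [0.972, -0.001, 0.236], [-0.0, -1.0, -0.001]]
ft_force: [0.1, -0.1, -2.7]
width: 14.7
```

```bash
python3 snap.py O wrist scene;  python3 -c "
import cv2;im=cv2.imread('pics/sceneO.png');cv2.imwrite('pics/sOz.png',cv2.resize(im[130:320,130:360],None,fx=3.3,fy=3.1,interpolation=cv2.INTER_CUBIC))"
```

```text
55.3 [ 504.3 -251.7  208. ] 14.661490998841668
```

View pics/sOz.png

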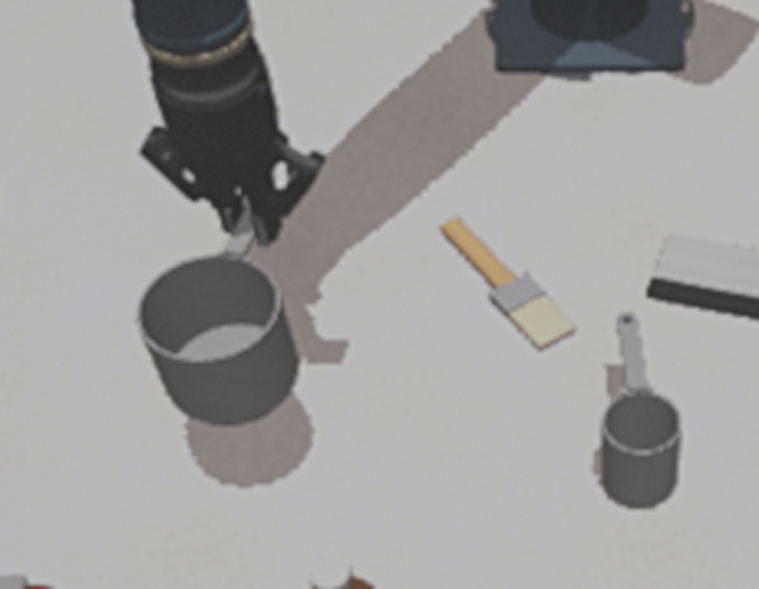

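Call:
{"op": "step_arm", "data": {
  "commands": "0.5 0 0.13 0 0;1 0 0.26 0 0;1 0 0.26 0 0;1 0 0.26 0 0;1 0 0.26 0 0;1 0 0.26 0 0;1 0 0.26 0 0;1 0 0.26 0 0;1 0 0.26 0 0;1 0 0.26 0 0"
}}

```text
t: 56.65
ee_pos: [500.8, -53.9, 207.4]
orientation: [[0.236, 0.0, -0.972], [0.972, 0.0, 0.236], [0.0, -1.0, -0.0]]
ft_force: [-0.3, -0.3, -2.5]
width: 14.6
```

Call:
{"op": "step_arm", "data": {
  "commands": "1 0 0.26 0 0;1 0 0.26 0 0;1 0 0.26 0 0;1 0 0.26 0 0;1 0 0.26 0 0;1 0 0.26 0 0;1 0 0.26 0 0;1 0 0.26 0 0;1 0 0.26 0 0;1 0 0.26 0 0"
}}

```text
t: 57.9
ee_pos: [497.2, 152.8, 207.3]
orientation: [[0.236, 0.0, -0.972], [0.972, 0.0, 0.236], [0.0, -1.0, 0.0]]
ft_force: [0.2, -0.6, -2.1]
width: 14.7
```

Call:
{"op": "step_arm", "data": {
  "commands": "1 0 0.26 0 0;1 0 0.26 0 0;1 0 0.26 0 0;1 0 0.26 0 0;0.5 0 0.13 0 0;0.3 0 0.08 0 0;0 0 0 0 0;0 0 0 0 0;0 0 0 0 0;0 0 0 0 0"
}}

```text
t: 59.15
ee_pos: [496.0, 250.2, 207.4]
orientation: [[0.237, 0.0, -0.972], [0.972, -0.0, 0.237], [-0.0, -1.0, -0.0]]
ft_force: [-0.2, -0.3, -3.0]
width: 14.4
```

```bash
python3 snap.py P wrist scene;  python3 -c "
import cv2;im=cv2.imread('pics/sceneP.png');cv2.imwrite('pics/sPz.png',cv2.resize(im[170:310,300:460],None,fx=4.5,fy=4.2,interpolation=cv2.INTER_CUBIC))"
```

```text
59.15 [496.  250.2 207.4] 14.437296453308404
```

View pics/sPz.png

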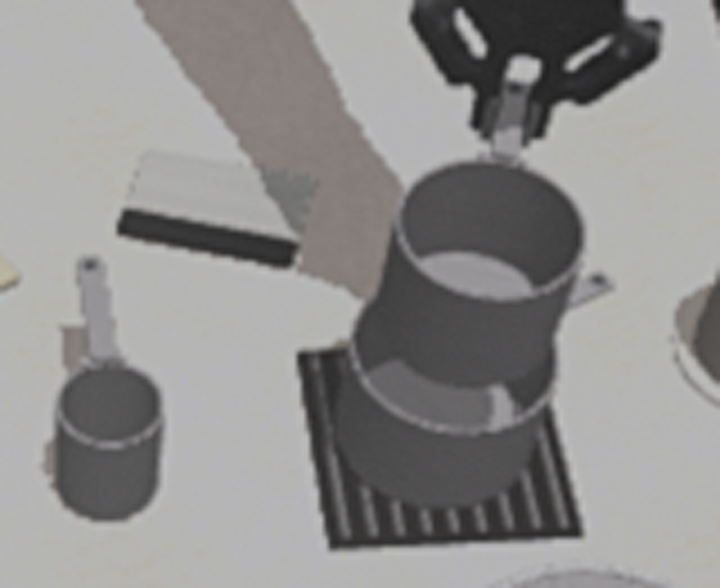

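View pics/wristP.png

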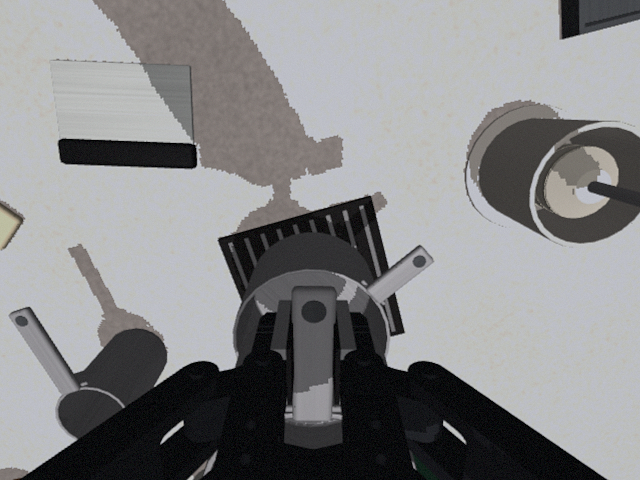

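Run:
```python
from h import *
f=lambda l:np.array(l)/[4.5,4.2]+[300,170]
print(circ(plane("scene",f([(397,215),(583,240),(495,158),(500,300),(420,270),(560,285)]),224.4)))
print(circ(plane("scene",f([(350,345),(555,375),(455,432),(380,395),(520,415)]),101)))
l=np.array([(440,170),(668,175),(548,78),(575,265),(640,230),(465,220)])/5+[290,220]
print("a prev",circ(plane("scene",l,101)))
```

```text
(array([580.26693405, 229.42125747]), np.float64(49.56079523445544))
(array([576.23511864, 230.10395928]), np.float64(57.47214341436718))
a prev (array([576.84148681, 229.00807122]), np.float64(57.33312570749602))
```

Call:
{"op": "step_arm", "data": {
  "commands": "0 0.5 0.07 0 0;0 0.5 0 0 0;0 0.5 0 0 0;0 0.5 0 0 0;0 0.5 0 0 0;0 0.5 0 0 0;0 0.5 0 0 0;0 0.5 0 0 0;0 0 0 0 0;0 0 0 0 0"
}}

```text
t: 60.5
ee_pos: [494.7, 251.0, 127.6]
orientation: [[0.236, 0.0, -0.972], [0.972, 0.0, 0.236], [0.0, -1.0, -0.0]]
ft_force: [-0.2, 0.3, -1.7]
width: 14.5
```

```bash
python3 snap.py Q scene;  python3 -c "
import cv2;im=cv2.imread('pics/sceneQ.png');cv2.imwrite('pics/sQz.png',cv2.resize(im[170:310,300:460],None,fx=4.5,fy=4.2,interpolation=cv2.INTER_CUBIC))"
```

```text
60.5 [494.7 251.  127.6] 14.51650223705167
```

View pics/sQz.png

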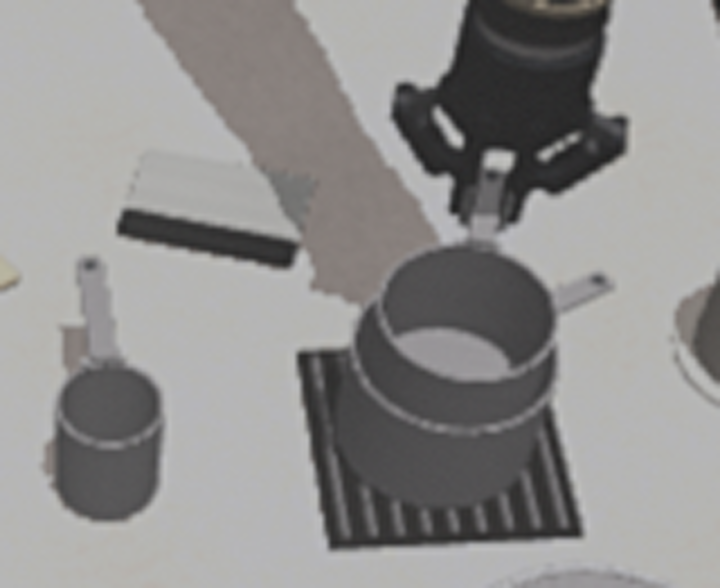

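Call:
{"op": "step_arm", "data": {
  "commands": "0 0.5 0 0 0;0 0.5 0 0 0;0 0.5 0 0 0;0 0.3 0 0 0;0 0.06 0 0 0;0 0 0 0 0;0 0 0 0 0;0 0 0 0 0.45;0 0 0 0 0.45;0 0 0 0 0.45"
}}

```text
t: 61.8
ee_pos: [494.9, 251.0, 90.4]
orientation: [[0.236, 0.001, -0.972], [0.972, 0.0, 0.236], [0.0, -1.0, -0.001]]
ft_force: [0.9, 0.5, 0.9]
width: 38.4
```

Call:
{"op": "step_arm", "data": {
  "commands": "0 0 0 0 0.45;0 0 0 0 0.45;0 -0.5 0 0 0.45;0 -0.7 0 0 0.45;0 -1 0 0 0.5;0 -1 0 0 1;0 -1 0 0 1;0 -1 0 0 1;0 0 0 0 1;0 0 0 0 1"
}}

```text
t: 63.05
ee_pos: [494.6, 250.9, 194.1]
orientation: [[0.236, 0.0, -0.972], [0.972, 0.0, 0.236], [0.0, -1.0, -0.0]]
ft_force: [0.5, -0.6, -0.8]
width: 85.3
```

```bash
python3 snap.py R scene wrist;  python3 -c "
import cv2;im=cv2.imread('pics/sceneR.png');cv2.imwrite('pics/sRz.png',cv2.resize(im[170:310,300:460],None,fx=4.5,fy=4.2,interpolation=cv2.INTER_CUBIC))"
```

```text
63.05 [494.6 250.9 194.1] 85.31221397196745
```

View pics/sRz.png

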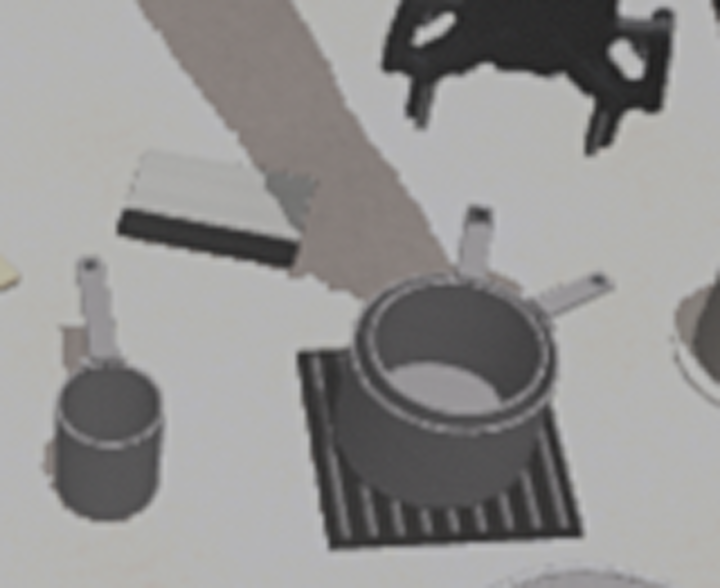

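View pics/wristR.png

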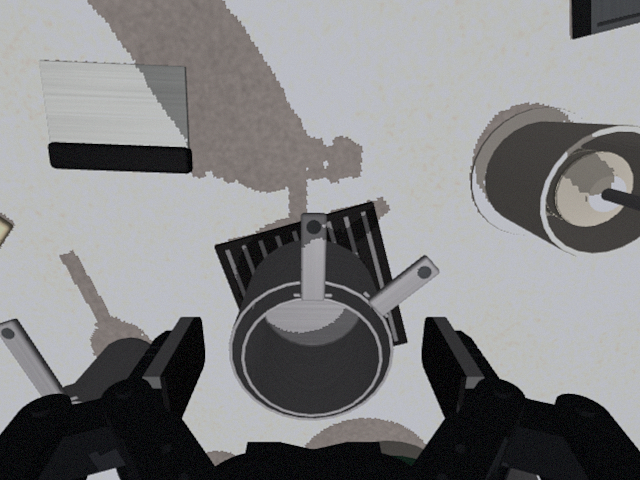

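Run:
```python
from h import *
import pickle
f=lambda l:np.array(l)/[4.5,4.2]+[300,170]
print(circ(plane("scene",f([(55,405),(162,405),(108,362),(107,447)]),95)),plane("scene",f([(90,263)]),100))
p=pickle.load(open("pics/wP.pkl","rb"))
print("P hole",plane("wrist",[(20,319)],100,p), "rim", plane("wrist",[(55,412),(78,390),(122,405)],95,p))
p=pickle.load(open("pics/wM.pkl","rb"))
print("M hole",plane("wrist",[(610,186)],100,p),"mid of handle",plane("wrist",[(614,290)],100,p),plane("wrist",[(569,325),(608,363)],95,p))
p=pickle.load(open("pics/wR.pkl","rb"))
print("b",circ(plane("wrist",[(242,350),(383,350),(312,412),(312,290)],107,p)),"a",circ(plane("wrist",[(230,350),(394,350),(312,419),(312,283)],101,p)))
```

```text
(array([608.68424495,  34.35834066]), np.float64(30.078081329111964)) [[506.30036517  26.73009898 100.        ]]
P hole [[506.55079676  25.01165795 100.        ]] rim [[595.16405261   6.45914017  95.        ]
 [579.1039542   34.52026346  95.        ]
 [601.55665254  63.1991415   95.        ]]
M hole [[508.5077852   25.30315655 100.        ]] mid of handle [[576.67683296  28.34888465 100.        ]] [[599.49753523   3.36798326  95.        ]
 [636.311657    28.68453867  95.        ]]
b (array([572.3307228 , 231.91337788]), np.float64(49.89765178845045)) a (array([577.05249027, 230.39544451]), np.float64(58.336760220747344))
```

Call:
{"op": "step_arm", "data": {
  "commands": "0 0 0 -0.9 1;0 0 0 -0.9 1;-1 0 -0.05 0 1;-1 0 -0.05 0 1;-1 0 -0.05 0 1;-1 0 -0.05 0 1;-1 0 -0.05 0 1;-1 0 -0.05 0 1;-1 0 -0.05 0 1;-1 0 -0.05 0 1"
}}

```text
t: 64.4
ee_pos: [514.7, 89.9, 194.2]
orientation: [[-0.074, 0.0, -0.997], [0.997, -0.0, -0.074], [-0.0, -1.0, -0.0]]
ft_force: [0.6, -0.3, 0.5]
width: 85.5
```

Call:
{"op": "step_arm", "data": {
  "commands": "-1 0 -0.05 0 1;-1 0 -0.05 0 1;-1 0 -0.03 0 1;-0.28 1 0 0 1;0 1 0 0 1;0 0.8 0 0 1;0 0 0 0 1;0 0 0 0 1;0 0 0 0 1;0 0 0 0 1"
}}

```text
t: 65.65
ee_pos: [522.8, 26.9, 139.0]
orientation: [[-0.076, 0.002, -0.997], [0.997, -0.0, -0.076], [-0.0, -1.0, -0.002]]
ft_force: [0.1, -0.4, 0.2]
width: 85.6
```

```bash
python3 snap.py S wrist
```

```text
65.65 [522.8  26.9 139. ] 85.56164649551793
```

View pics/wristS.png

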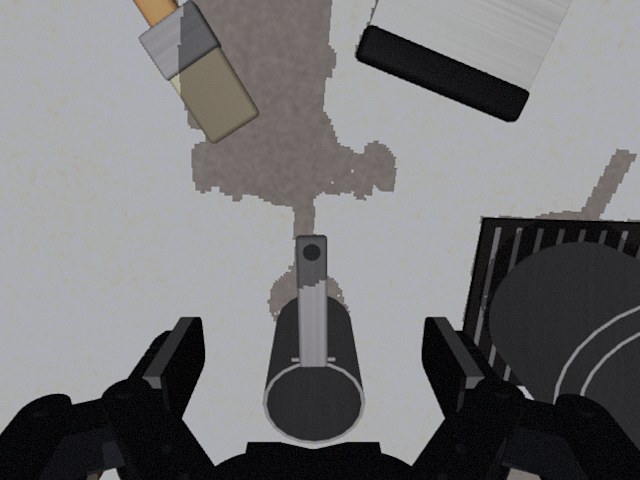

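Call:
{"op": "step_arm", "data": {
  "commands": "0 1 0 0 1;0 1 0 0 1;0 1 0 0 1;0 0.03 0 0 1;0 0 0 0 0;0 0 0 0 0;0 0 0 0 0;0 0 0 0 0;0 0 0 0 0;0 0 0 0 0"
}}

```text
t: 66.95
ee_pos: [522.4, 26.8, 78.0]
orientation: [[-0.076, 0.001, -0.997], [0.997, 0.0, -0.076], [-0.0, -1.0, -0.001]]
ft_force: [-0.6, 1.1, 2.3]
width: 14.4
```

Call:
{"op": "step_arm", "data": {
  "commands": "0 0 0 0 0;0 -0.4 0 0 0;0 -0.7 0 0 0;0 -1 0 0 0;0 -1 0 0 0;0 -1 0 0 0;0 -1 0 0 0;0 -1 0 0 0;0 -0.6 0 0 0;0 0 0 0 0"
}}

```text
t: 68.2
ee_pos: [523.0, 26.7, 212.9]
orientation: [[-0.076, 0.003, -0.997], [0.997, -0.0, -0.076], [-0.0, -1.0, -0.002]]
ft_force: [1.3, -0.2, -1.9]
width: 14.4
```

Call:
{"op": "step_arm", "data": {
  "commands": "0 0 0 -0.8 0;0 0 0 -0.8 0;0 0 0 -0.8 0;0 0 0 -0.56 0;0.7 0 -0.38 0 0;1 0 -0.53 0 0;1 0 -0.54 0 0;1 0 -0.54 0 0;1 0 -0.54 0 0;1 0 -0.54 0 0"
}}

```text
t: 69.45
ee_pos: [508.7, 157.4, 210.9]
orientation: [[-0.558, -0.001, -0.83], [0.83, 0.0, -0.558], [0.001, -1.0, 0.001]]
ft_force: [-0.6, 0.5, -1.7]
width: 14.2
```

Call:
{"op": "step_arm", "data": {
  "commands": "0.8 0 -0.4 0 0;0.5 0 -0.29 0 0;0 0 0 0 0;0 0 0 0 0;0 0 0 0 0;0 0 0 0 0;0 0 0 0 0;0 0 0 0 0;0 0 0 0 0;0 0 0 0 0"
}}

```text
t: 70.7
ee_pos: [506.4, 184.9, 211.5]
orientation: [[-0.559, -0.0, -0.829], [0.829, 0.0, -0.559], [0.0, -1.0, 0.0]]
ft_force: [-0.1, 0.0, -0.5]
width: 14.6
```

```bash
python3 snap.py T scene wrist;  python3 -c "
import cv2;im=cv2.imread('pics/sceneT.png');cv2.imwrite('pics/sTz.png',cv2.resize(im[170:310,300:460],None,fx=4.5,fy=4.2,interpolation=cv2.INTER_CUBIC))"
```

```text
70.7 [506.4 184.9 211.5] 14.565586400928119
```

View pics/sTz.png

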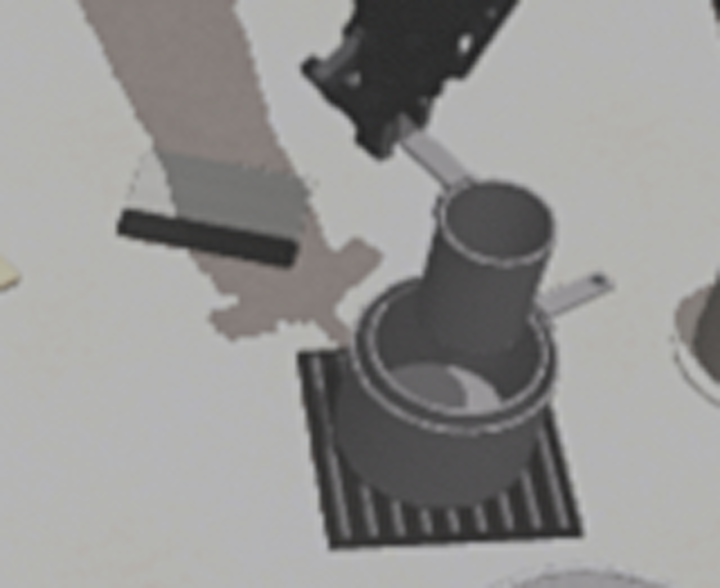

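View pics/wristT.png

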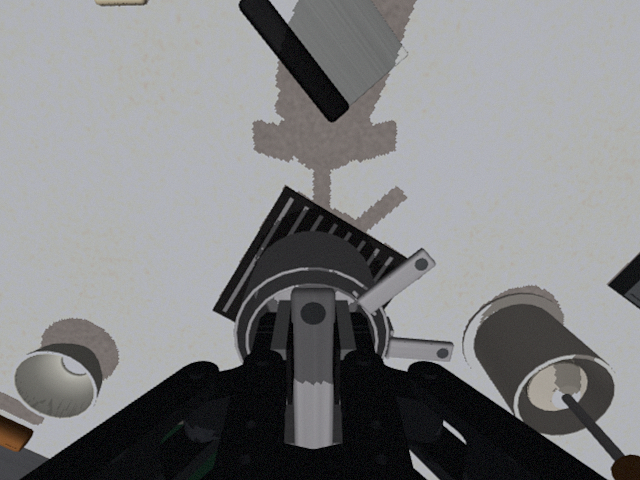

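Run:
```python
from h import *
f=lambda l:np.array(l)/[4.5,4.2]+[300,170]
print(circ(plane("scene",f([(437,222),(553,235),(497,180),(498,268)]),228.5)))
print(circ(plane("scene",f([(362,345),(550,352),(475,412),(390,390)]),107)))
```

```text
(array([580.74440631, 231.15612428]), np.float64(30.664509246129334))
(array([573.02143459, 229.99111595]), np.float64(53.10677974589346))
```

Call:
{"op": "step_arm", "data": {
  "commands": "0 0.7 0 0 0;0 0.7 0 0 0;0 0.7 0 0 0;0 0.7 0 0 0;0 0.7 0 0 0;0 0.7 0 0 0;0 0.6 0 0 0;0 0 0 0 0;0 0 0 0 0;0 0 0 0 0"
}}

```text
t: 72.05
ee_pos: [507.1, 185.0, 116.4]
orientation: [[-0.558, 0.002, -0.83], [0.83, 0.0, -0.558], [-0.001, -1.0, -0.002]]
ft_force: [0.4, 0.9, -2.4]
width: 14.6
```

Call:
{"op": "step_arm", "data": {
  "commands": "0 0.5 0 0 0;0 0.3 0 0 0;0 0.15 0 0 0;0 0 0 0 0;0 0 0 0 0;0 0 0 0 0.45;0 0 0 0 0.45;0 0 0 0 0.45;0 0 0 0 0.45;0 0 0 0 0.45"
}}

```text
t: 73.3
ee_pos: [506.5, 184.9, 96.5]
orientation: [[-0.558, 0.0, -0.83], [0.83, 0.0, -0.558], [-0.0, -1.0, -0.0]]
ft_force: [-0.3, 0.2, -0.6]
width: 38.0
```

Call:
{"op": "step_arm", "data": {
  "commands": "0 -0.5 0 0 0.45;0 -0.7 0 0 0.45;0 -1 0 0 0.45;0 -1 0 0 0.6;0 -1 0 0 1;0 -1 0 0 1;0 0 0 0 1;0 0 0 0 1;0 0 0 0 1;0 0 0 0 1"
}}

```text
t: 74.55
ee_pos: [505.9, 184.8, 199.5]
orientation: [[-0.558, -0.002, -0.83], [0.83, -0.0, -0.558], [0.001, -1.0, 0.002]]
ft_force: [0.8, -0.3, 0.0]
width: 85.4
```

```bash
python3 snap.py U scene wrist;  python3 -c "
import cv2;im=cv2.imread('pics/sceneU.png');cv2.imwrite('pics/sUz.png',cv2.resize(im[170:310,300:520],None,fx=3.6,fy=4,interpolation=cv2.INTER_CUBIC))"
```

```text
74.55 [505.9 184.8 199.5] 85.40483430911405
```

View pics/sUz.png

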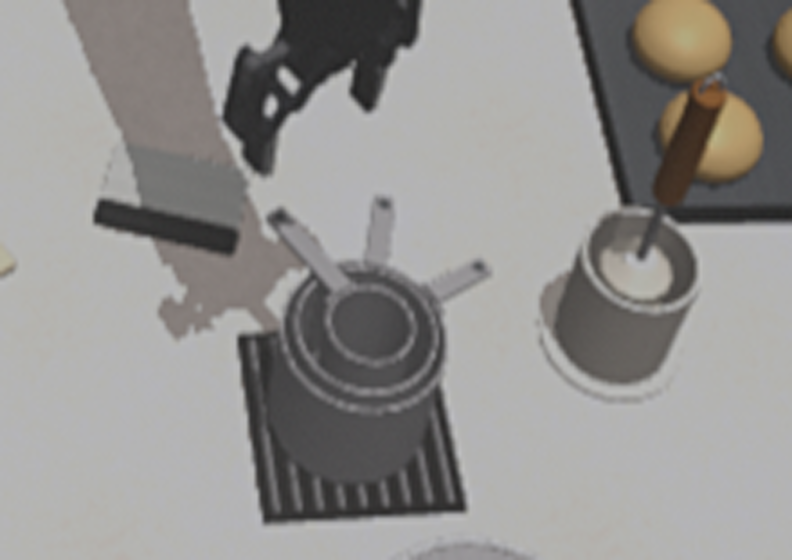

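View pics/wristU.png

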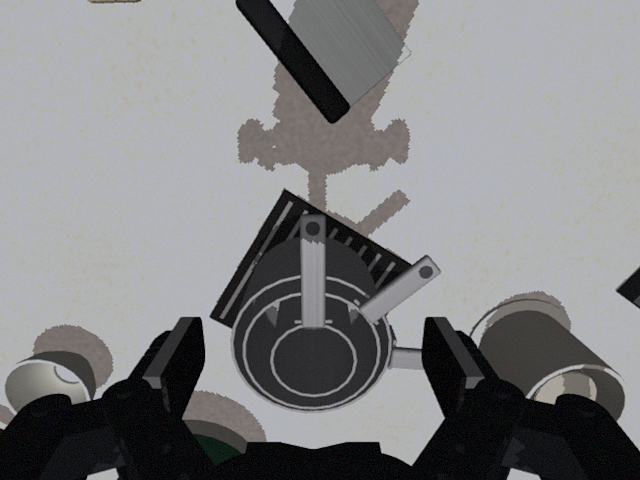

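Call:
{"op": "step_arm", "data": {
  "commands": "0 -1 0.5 0 1;0 -1 0.5 0 1;0 -1 1 0 1;0 0 1 0 1;0 0 1 0 1;0 0 1 0 1;0 0 0 0 1;0 0 0 0 1;0 0 0 0 1;0 0 0 0 1"
}}

```text
t: 75.9
ee_pos: [423.8, 129.3, 260.3]
orientation: [[-0.559, -0.0, -0.829], [0.829, -0.0, -0.559], [0.0, -1.0, 0.0]]
ft_force: [-0.3, -0.0, -0.2]
width: 85.7
```

```bash
python3 snap.py V scene top wrist;  python3 -c "
import cv2,numpy as np;im=cv2.imread('pics/sceneV.png');a=cv2.resize(im[210:310,340:440],None,fx=4,fy=4,interpolation=cv2.INTER_CUBIC)
t=cv2.imread('pics/topV.png');b=cv2.resize(t[205:305,190:290],None,fx=4,fy=4,interpolation=cv2.INTER_CUBIC);cv2.imwrite('pics/sVz.png',np.hstack([a,b]))"
```

```text
75.9 [423.8 129.3 260.3] 85.71614967741485
```

View pics/sVz.png

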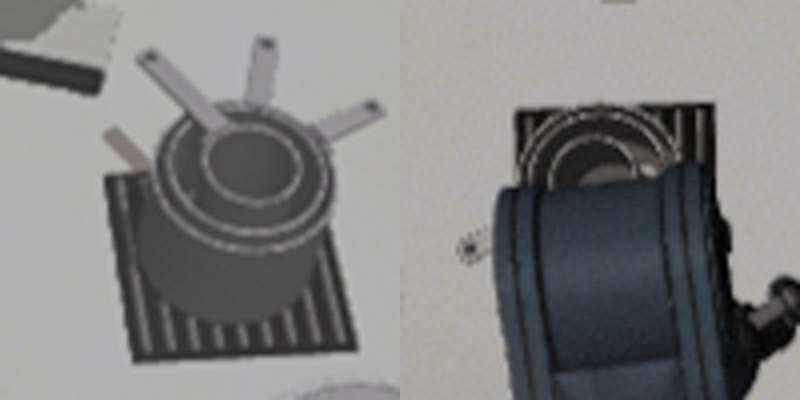

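View pics/wristV.png

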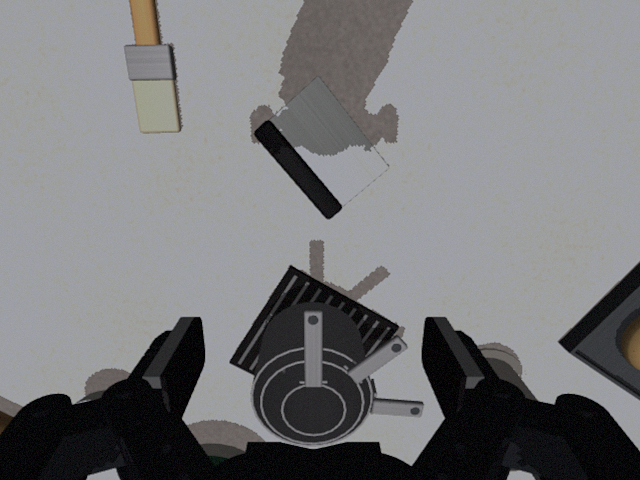

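View pics/sceneV.png

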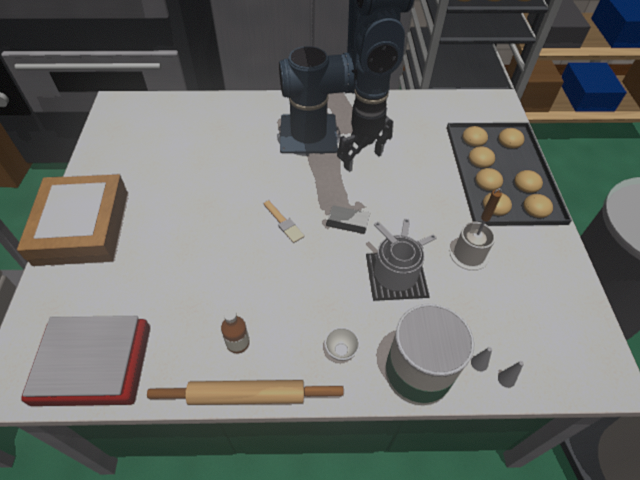

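Check heights: hole of each handle triangulated between scene and wrist views (expected z 106 / 112 / 118), and rim centres.

Run:
```python
from h import *
import pickle; p=pickle.load(open("pics/wV.pkl","rb"))
f=lambda u:np.array(u)/4+[340,210]
for k,u,w in [("d",(150,58),(313,321)),("b",(265,45),(397,349)),("a",(374,105),(416,409))]:
    print(k,tri("scene",f(u),"wrist",w,None,p))
print("d",circ(plane("scene",f([(200,160),(303,168),(253,120),(254,205)]),113)),"a",circ(plane("scene",f([(155,165),(335,180),(250,250),(180,220),(310,232)]),101)))
# d rim from wristV at z113, b at 107
print("d",circ(plane("wrist",[(281,410),(347,410),(314,385),(314,436)],113,p)))
print("head",plane("scene",(498.5,194),251), "stem")
```

```text
d (array([495.09779351, 176.96672994, 117.59575047]), np.float64(0.12470613325848956))
b (array([479.89613915, 255.87339225, 111.55067709]), np.float64(1.3069908324623973))
a (array([526.34430832, 319.96251829, 104.18498108]), np.float64(2.886075683647363))
d (array([575.79925579, 233.41359862]), np.float64(32.715970051347675)) a (array([577.09998267, 230.92796582]), np.float64(56.76379824910995))
d (array([576.87110337, 233.31956722]), np.float64(30.456668476804587))
head [[513.15352028 447.31034539 251.        ]] stem
```

```bash
python3 -c "
from plant import ticket; print(ticket.hand_in())"
```

```text
the job is handed in; nothing more can be done
None
```

I finished the job and handed it in at about 76 s of the 208 s allowed; the hand-in reports no verdict. Only three measures were on the bench, the smallest, the second largest and the largest; the second smallest was absent.

**Scrubbing:** I did the smallest first, then the second largest. The largest came last, with one stroke on the handle's side and one on the opposite side. Each stroke went to about 5 mm above the inner floor and back up above the rim, and no unusual wrist force showed.

**Putting away:** The brush is back upright in its stand. The largest measure is within about 3 mm of the mat's middle, with the second largest nested in it and the smallest inside that. Their handles sit roughly 47 degrees apart.

**Last checks:**
- **Seating:** The handle holes measured 104, 112 and 118 mm high, against 106, 112 and 118 expected for fully seated measures. The 104 reading, for the largest, was the least certain because its two camera rays missed each other by 2.9 mm.
- **Centring:** Rim centres came out within a few mm of each other. One earlier view put the second largest about 5 mm off the largest's centre; the limit is 12 mm.
- **Bystanders:** The scraper, pastry brush, ramekin and sauce bottle look unmoved in the last pictures. I judged this by eye and did not measure it.

The smallest measure was knocked aside partway through, so I found it again in the pictures before grasping it.

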